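# Dry-assemble a small stone garden lantern

## Robot

A 6-joint arm with a two-finger parallel gripper is mounted at the origin on the work surface. World frame = base frame: x ahead of the robot, y to its left, z up, the work surface at z = 0. Lengths are in m, angles in rad, forces in N, time in s.
With the tool pointing down it reaches from about 0.3 to 0.85 m from the base axis. Payload 4.2 kg.
Tool frame: the origin (TCP) lies between the finger pads; the fingertips stand 25 mm ahead of it and the grasp point (between the pads) lies 6 mm ahead of it; z points along the fingers, y is the line along which they close (so a half turn about z gives the same grasp; the last joint's range is limited). The gripper opens to 91 mm and grips with 3 to 60 N. Pads are 32 mm wide; open, the fingers measure 118 mm over their backs; the gripper's body (76 mm by 178 mm) begins 60 mm behind the grasp point.
Start: joints at [-1.183, 0.32, 1.565, -0, 1.257, -0.02], TCP at [0.228, -0.528, 0.216] pointing down, gripper open.
Joint ranges: [-3.11, 3.11], [-0.84, 2.01], [0.21, 2.61], [-1.34, 4.49], [0.05, 2.63], [-2.56, 2.56]. Speed limits (rad/s): [2.57, 2.57, 3.14, 3.14, 3.14, 3.14].

## Interface

Orientations are given as a unit quaternion [x, y, z, w].
In Python, from plant import arm gives the robot as it stands.
- The arm moves only by the tool carry_out, never from a script. Its argument "motion" is a list of rows, each an object of numbers: "grip": the finger opening in mm, from 0 to 91.2; "x", "y", "z": the shift along the tool's x, y, z as a fraction of full scale; "turn": the turn about the tool's z as a fraction of full scale. In form: [{"grip": .., "x": .., "y": .., "z": .., "turn": ..}, ...]. A call has 1 to 5 rows; each row is the pose to reach, as a shift and turn from the pose commanded when the call began, along the tool's axes at that moment; what a row does not reach only later rows make up. Full scale, the value 1, is 200 mm for a shift and 45 degrees for a turn. A row lasts 1/12 s, in which the tool goes at most 41.7 mm and 7.16 degrees, less where a joint would pass 70% of its speed; a pose out of reach is approached as far as the arm can. A call with a number of a shift or a turn outside -1 to 1 is refused whole. A call with a gripper value outside its range is refused whole. The fingers move at their own pace and stop on an object; "squeeze" is the grip in N (left out, the last holds). Time passes only in rows, so rows that repeat a pose let the fingers close. It gives the time, the measured TCP pose, the force, the opening and the grip force at its end, in the units of the state.
- arm.get_obs(): the state, without advancing time (a new reading comes with each control period).
- arm.read_camera(name): name is "scene" or "top" or "wrist"; returns the picture (480x640x3 uint8, blue, green, red); there is no depth.
- arm.camera_params(name): a dict with "fx", "fy", "cx", "cy" (pixels), "view" (4x4, takes a point from world to camera coordinates). Camera axes: x right, y down, z forward; pixel columns grow to the right and rows downward; lengths in m; the calibration is good to about 2 mm. The wrist camera is an equidistant fisheye: a pixel r from the principal point sees the ray r / f radians off the axis. A picture is of the moment at which its call begins: read the wrist's pose just before it. camera_params takes no time and is no camera call; for the wrist camera it gives the pose at the moment of the call.
- arm.finish_job(): hands the job in; it is judged then, once.
The state is a dict: "clock": time; "q": joint angles; "qd": joint speeds; "joint_efforts": joint torques, N m; "position": TCP position; "ee_rot": TCP orientation; "force": force on the tool from outside, world axes, zero at the start; "wrist_torque": the same for the moment, N m; "opening": finger opening in m; "grip_force": force on a finger pad.
Only numpy, scipy, OpenCV 4.12 (cv2) and the standard library are available. Lean on these libraries where they do the work, as an engineer would, in place of code of your own. Each camera call takes 0.05 s, during which the arm holds its last target. There are 200 camera calls.

## Task

Dry-fit the little stone lantern on its granite footing slab, one piece at a time from the bottom up: the grey shaft in the slab's socket, the dark platform on the shaft, the cream fire box over the platform's seat, the brown roof over the fire box, and the green jewel in the dish on top. Each piece must be fully home, level and centred, with the square pieces squared up to the footing slab, and let go before the next is fetched. Do not let any piece tip over, and leave the chisel, sharpening stone, mug and mallet where they lie.

Things in the scene. Friction and masses are not known exactly. Their poses are not given: they have to be found in the camera images.
- footing: Where to build: square grey granite footing slab, 100 x 100 x 20 mm, fixed on a small locked sculptor's turntable (dark steel disc, diameter 130 mm); it does not move. Slab top 50 mm above the bench, with a square socket 64 x 64 mm, 6 mm deep, for the shaft. Origin on the bench under the slab's centre, z up, x and y along its sides.
- shaft: Lantern shaft: upright square post of grey granite, 42 x 42 mm, 70 mm tall in all to its shoulder, including a wider foot 52 x 52 mm, 12 mm high, with a 20 x 20 mm tenon standing 8 mm higher in the middle of its top; 0.34 kg. Stands upright. Origin at the centre of its underside, z up, x and y along its sides.
- platform: Lantern platform: square dark basalt slab, 66 x 66 x 24 mm, with a raised seat 28 x 28 mm, 8 mm high, in the middle of its top; 0.27 kg. Under it a mortise 32 x 32 mm, 10 mm deep, drops over the shaft's tenon; the slab rests on the shaft's shoulder. Lies right way up. Origin at the centre of its underside, z up, x and y along its sides.
- firebox: Lantern fire box: hollow square box of cream limestone, 50 x 50 mm, 52 mm tall, walls 6 mm, open above and below (38 x 38 mm inside), windows in the +x and -x walls, solid +y and -y walls; 0.13 kg. It drops over the platform's seat and rests on the slab. Stands upright. Origin at the centre of its underside, z up, x and y along its sides.
- roof: Lantern roof: square, hipped, brown sandstone, 90 x 90 mm at the eaves, 50 mm high, 0.48 kg. Grip its top collar: 38 x 38 mm, from 36 to 50 mm above the underside; in it a dish 30 x 30 mm, 4 mm deep, for the jewel. A recess 60 x 60 mm, 6 mm deep, underneath drops over the fire box. Right way up. Origin at the centre of its underside (eaves level), z up, x and y along its sides.
- jewel: Lantern jewel: round onion-shaped finial of green serpentine stone, 45 mm tall, greatest diameter 36 mm between 14 and 23 mm above its foot, pointed top, flat foot of diameter 20 mm; 0.055 kg. Stands upright. Keep the fingertips 8 mm or more above its foot, or they meet the rim of the roof's collar. Origin at the centre of its foot, z up.
- chisel: Bystander, leave alone: dark steel octagonal stone chisel, 18 mm thick, 175 mm long, lying along its x. Origin at the middle of its underside.
- slipstone: Bystander, leave alone: blue-grey bar-shaped sharpening stone, 100 x 24 x 20 mm, lying along its x. Origin at the centre of its underside.
- mug: Bystander, leave alone: white ceramic mug, diameter 76 mm, 85 mm tall, with a handle. Origin at the centre of its foot.
- dummy_mallet: Bystander, leave alone: mason's round iron mallet lying on its side, head diameter 52 mm and 60 mm long from the origin towards its +x, wooden handle 115 mm long towards -x. Origin on the bench under the joint of head and handle.
Not all that is in view belongs to the job. Of the things shaped like the roof, the brown one is meant.

How it is judged:
On the way, in this order (a step that is already met when the one before it is completed fails the run):
1. the shaft stands in the socket of the footing slab, squared up and let go (horizontal distance between shaft and footing below 0.009 m and z of shaft in the frame of footing between 0.0405 and 0.0475 m and angle between shaft's own z axis and vertical below 0.07 rad and (angle between the x axis of shaft and the x axis of footing, either way round below 0.2 rad or angle between the x axis of shaft and the y axis of footing, either way round below 0.2 rad) and linear speed of shaft below 0.02 m/s and angular speed of shaft below 0.2 rad/s and contact force between the fingers and shaft below 0.3 N), for 0.2 s.
2. the platform lies flat on the shaft, squared up and let go (horizontal distance between platform and shaft below 0.009 m and z of platform in the frame of shaft between 0.0665 and 0.0735 m and angle between platform's own z axis and vertical below 0.07 rad and (angle between the x axis of platform and the x axis of footing, either way round below 0.2 rad or angle between the x axis of platform and the y axis of footing, either way round below 0.2 rad) and linear speed of platform below 0.02 m/s and angular speed of platform below 0.2 rad/s and contact force between the fingers and platform below 0.3 N), for 0.2 s.
3. the fire box sits down over the seat of the platform, squared up and let go (horizontal distance between firebox and platform below 0.009 m and z of firebox in the frame of platform between 0.0205 and 0.0275 m and angle between firebox's own z axis and vertical below 0.07 rad and (angle between the x axis of firebox and the x axis of footing, either way round below 0.2 rad or angle between the x axis of firebox and the y axis of footing, either way round below 0.2 rad) and linear speed of firebox below 0.02 m/s and angular speed of firebox below 0.2 rad/s and contact force between the fingers and firebox below 0.3 N), for 0.2 s.
4. the roof sits down over the top of the fire box, squared up and let go (horizontal distance between roof and firebox below 0.009 m and z of roof in the frame of firebox between 0.0425 and 0.0495 m and angle between roof's own z axis and vertical below 0.07 rad and (angle between the x axis of roof and the x axis of footing, either way round below 0.2 rad or angle between the x axis of roof and the y axis of footing, either way round below 0.2 rad) and linear speed of roof below 0.02 m/s and angular speed of roof below 0.2 rad/s and contact force between the fingers and roof below 0.3 N), for 0.2 s.
5. the jewel stands in the dish on top of the roof, let go (horizontal distance between jewel and roof below 0.009 m and z of jewel in the frame of roof between 0.0425 and 0.0495 m and angle between jewel's own z axis and vertical below 0.07 rad and linear speed of jewel below 0.02 m/s and angular speed of jewel below 0.2 rad/s and contact force between the fingers and jewel below 0.3 N), for 0.2 s.
At the end, for the whole second after the job is handed in: Shaft, platform, fire box, roof, jewel stacked so on the slab: each within 9 mm of centred on the piece below, fully down (height within 3.5 mm), within 4 degrees of upright, square pieces within 11 degrees of square to the slab (any quarter turn), all released and at rest (all of step 1 and all of step 2 and all of step 3 and all of step 4 and all of step 5); the robot touches nothing.
It fails at once if the chisel, the sharpening stone, the mug or the mallet is moved by more than 30 mm (distance of any of chisel, slipstone, mug, dummy_mallet from where it was at the start of the episode above 0.03 m).
It fails at once if a piece of the lantern or the mug is tipped over (angle between any of shaft, platform, firebox, roof, jewel, mug's own z axis and vertical above 0.6 rad).
It also fails if it takes over 136 s, if anything falls off the work surface, if the arm or the gripper's body presses on something with over 40 N, if the wrist force passes 120 N, or if a joint passes its speed limit or range.

## Working session

There is one attempt and no reset: what is moved stays moved. The work goes in short steps, Python scripts to look and compute and a tool call to move; the robot and the scene stay as the last step left them, time stands still between calls to the robot, and variables do not carry over. Pictures are saved under pics/ and viewed, at most 14 in all, crops included, and the job is handed in when it is done.

Besides the shell and the picture viewer there is one more tool, called after "Request:" as name(argument=value, ...), one argument or row to a line, values as JSON. carry_out: Moves the arm, as the interface text tells. Its arguments: {"type":"object","properties":{"motion":{"type":"array","items":{"type":"object","properties":{"grip":{"type":"number"},"x":{"type":"number"},"y":{"type":"number"},"z":{"type":"number"},"turn":{"type":"number"}}}},"squeeze":{"type":"number"}},"required":["motion"]}

```bash
mkdir -p pics; ls
python3 - <<'E'
from plant import arm
import cv2,numpy as np
for n in("scene","top"):
    cv2.imwrite(f"pics/{n}0.png",arm.read_camera(n)); p=arm.camera_params(n)
    print(n,p["fx"],p["fy"],p["cx"],p["cy"]);print(np.round(p["view"],4))
o=arm.get_obs();print(o)
print(arm.camera_params("wrist"))
E
```

```text
pics
scene 612.1904712378644 612.1904712378644 316.74212859496714 239.7558933227462
[[ 0.7161  0.6979 -0.0065 -0.3773]
 [ 0.4114 -0.4296 -0.8039 -0.1616]
 [-0.5638  0.573  -0.5947  1.6377]
 [ 0.      0.      0.      1.    ]]
top 442.8676007236421 442.8676007236421 314.0712573435108 242.1179414870997
[[-0.008  -0.9999  0.006   0.0107]
 [-0.9924  0.0072 -0.1226  0.5205]
 [ 0.1226 -0.0069 -0.9924  0.8637]
 [ 0.      0.      0.      1.    ]]
{'clock': 0.1, 'q': array([-1.18303785e+00,  3.20257779e-01,  1.56555449e+00,  3.94114470e-06,
        1.25740924e+00, -1.99951630e-02]), 'qd': array([-0.00016539, -0.00206241, -0.00187995, -0.00201172, -0.00110397,
        0.00105871]), 'joint_efforts': array([ 1.82205617e-04, -4.13332272e+01, -2.32509148e+01,  7.28800683e-02,
        4.21764760e-02, -7.70061229e-05]), 'position': array([ 0.22784898, -0.5274384 ,  0.21498822]), 'ee_rot': array([ 9.79288808e-01,  2.02466706e-01, -1.47073049e-04, -8.01038951e-04]), 'force': array([0.00338802, 0.4213164 , 0.2463726 ]), 'wrist_torque': array([0.03857922, 0.01563234, 0.04143607]), 'grip_force': 0.0, 'opening': 0.09123981399698289}
{'fx': 371.64829954431775, 'fy': 371.64829954431775, 'cx': 325.1083295710422, 'cy': 241.15603104058525, 'view': array([[ 0.39691041, -0.91785625, -0.00142449, -0.57404157],
       [-0.88345799, -0.38245548,  0.27061004, -0.03037086],
       [-0.24892592, -0.10614946, -0.962688  ,  0.39128184],
       [ 0.        ,  0.        ,  0.        ,  1.        ]])}
```

View pics/scene0.png

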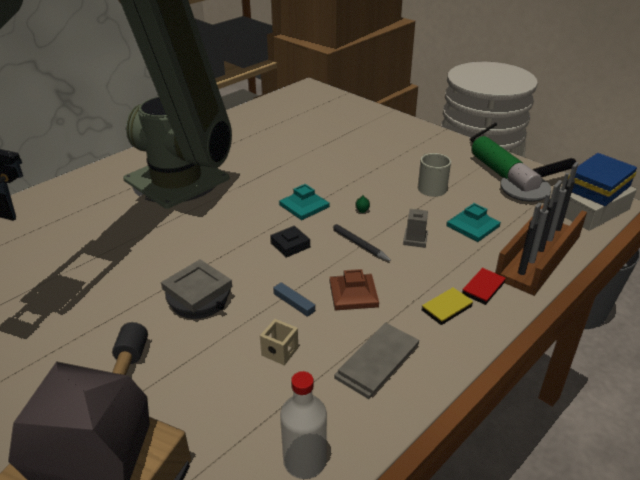

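View pics/top0.png

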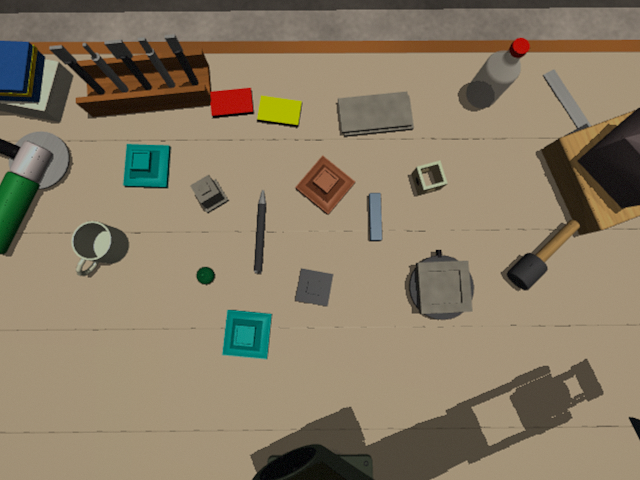

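The scene and top views show these pieces (pixels from the top view):
- Footing on the turntable (443,287), shaft (209,193), platform (314,287).
- Fire box (430,177), brown roof (325,184), jewel (206,275).

Things that could be mistaken for them:
- **Roof:** brown (325,184) against teal (147,165) and teal (247,334). I choose the brown one.
- **Shaft:** grey post (209,193) against the grey flat slab (375,113). I choose the post with the tenon.
- **Jewel:** green (206,275) against the green bottle (20,200). I choose the small jewel.

```bash
cat > h.py <<'E'
from plant import arm
import cv2, numpy as np
def cam(n):
    p=arm.camera_params(n); V=np.array(p["view"]); return p,V[:3,:3],V[:3,3]
def ray(c,uv,fish=False):
    p,R,t=c; a=(uv[0]-p["cx"])/p["fx"]; b=(uv[1]-p["cy"])/p["fy"]
    if fish:
        r=np.hypot(a,b); s=np.sin(r)/max(r,1e-9); d=np.array([a*s,b*s,np.cos(r)])
    else: d=np.array([a,b,1.]); d/=np.linalg.norm(d)
    return -R.T@t, R.T@d
def onz(c,uv,z,fish=False):
    o,d=ray(c,uv,fish); return o+d*(z-o[2])/d[2]
def pix(c,P,fish=False):
    p,R,t=c; v=R@np.asarray(P,float)+t; k=v[:2]/v[2]
    if fish:
        r=np.hypot(v[0],v[1]); k=v[:2]/max(r,1e-9)*np.arctan2(r,v[2])
    return np.array([p["cx"]+p["fx"]*k[0],p["cy"]+p["fy"]*k[1]])
def tri(rs):
    A=np.zeros((3,3));b=np.zeros(3)
    for o,d in rs: M=np.eye(3)-np.outer(d,d);A+=M;b+=M@o
    X=np.linalg.solve(A,b); return X,[round(1e3*float(np.linalg.norm(np.cross(X-o,d))),1) for o,d in rs]
def theta():
    x,y,z,w=arm.get_obs()["ee_rot"]; return np.arctan2(w*w-x*x+y*y-z*z,2*(x*y-w*z))  # world angle of tool y
def go(X,th=None):
    """shift (tool axes, fractions) and turn from here to TCP X with tool y at angle th (mod pi)"""
    o=arm.get_obs(); x,y,z,w=o["ee_rot"]
    from scipy.spatial.transform import Rotation as Ro
    s=Ro.from_quat(o["ee_rot"]).inv().apply(np.array(X)-o["position"]); t=theta(); q6=o["q"][5]
    out="shift "+str(np.round(s/.2,3))+" rows %.1f"%(np.linalg.norm(s)/.0417)
    if th is not None:
        q1=np.arctan2(X[1],X[0])
        k=min(range(-3,4),key=lambda k:abs(q1-(th+k*np.pi))); d=-((th+k*np.pi)-t); d=(d+np.pi)%(2*np.pi)-np.pi
        out+=" turn %.3f (q6 then %.2f)"%(d/(np.pi/4),q1-(th+k*np.pi))
    print(out)
def wrist(name=None):
    c=cam("wrist"); im=arm.read_camera("wrist")
    if name: cv2.imwrite("pics/"+name+".png",im)
    return c,im
E
python3 - <<'E'
from h import *
T=cam("top");S=cam("scene")
pts={"shaft tenon":((206,184),(418,213)),"platform":((314,287),(291,236)),"firebox":((431,175),(280,334)),"roof":((325,181),(354,276)),"jewel":((206,275),(363,203)),"foot":((443,287),(197,281)),"teal1":((143,160),(476,212))}
for k,(a,b) in pts.items():
    X,e=tri([ray(T,a),ray(S,b)]); print(k,np.round(X,3),e)
c=cam("wrist");print("cam",-c[1].T@c[2],arm.get_obs()["position"],theta())
F=tri([ray(T,(443,287)),ray(S,(197,281))])[0]
go([F[0],F[1],.25])
E
```

```text
shaft tenon [0.63  0.216 0.08 ] [0.3, 0.3]
platform [0.432 0.01  0.025] [2.9, 2.9]
firebox [ 0.656 -0.23   0.045] [2.1, 2.1]
roof [ 0.645 -0.015  0.045] [1.8, 1.8]
jewel [0.458 0.228 0.023] [3.1, 3.1]
foot [ 0.429 -0.245  0.047] [1.4, 1.4]
teal1 [0.693 0.357 0.042] [3.1, 3.1]
cam [ 0.29841188 -0.49696879  0.38408327] [ 0.22784898 -0.5274384   0.21498822] -1.1630438760676989
shift [ 1.482 -0.898 -0.174] rows 8.4
```

Request:
carry_out(
  motion=[
    {"grip": 91,"x": 0.19,"y": -0.11,"z": 0.02},
    {"grip": 91,"x": 0.37,"y": -0.225,"z": 0.04},
    {"grip": 91,"x": 0.55,"y": -0.335,"z": 0.06},
    {"grip": 91,"x": 0.74,"y": -0.45,"z": 0.08},
    {"grip": 91,"x": 0.74,"y": -0.45,"z": 0.08},
  ],
)

```text
invalid input
```

Request:
carry_out(
  motion=[
    {"grip": 91,"x": 0.19,"y": -0.11,"z": 0.02},
    {"grip": 91,"x": 0.37,"y": -0.225,"z": 0.04},
    {"grip": 91,"x": 0.55,"y": -0.335,"z": 0.06},
    {"grip": 91,"x": 0.74,"y": -0.45,"z": 0.08},
    {"grip": 91,"x": 0.74,"y": -0.45,"z": 0.08},
  ],
)

```text
invalid input
```

Run:
```python
from h import *
c,im=wrist("w1");print(arm.get_obs()["position"],theta(),arm.get_obs()["clock"]);go([.429,-.245,.18],theta())
go([.63,.21,.20],theta())
```

```text
[ 0.22790839 -0.52751485  0.21513522] -1.162976493306295 0.15
shift [ 1.483 -0.898  0.177] rows 8.4 turn 0.000 (q6 then 0.64)
shift [ 3.308 -2.588  0.079] rows 20.1 turn 0.000 (q6 then 1.48)
```

View pics/w1.png

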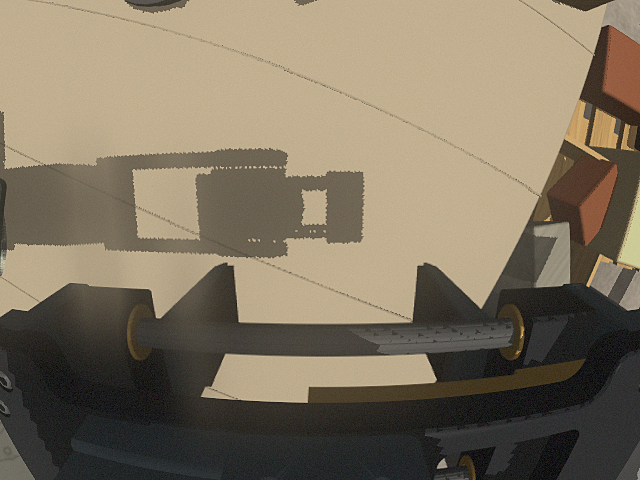

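The wrist view shows the open fingers at rows 260–400, and the point under the TCP appears near the image centre (325,241). The refused calls lacked "turn".

Request:
carry_out(
  motion=[
    {"grip": 91,"x": 0.18,"y": -0.11,"z": 0.02,"turn": 0},
    {"grip": 91,"x": 0.36,"y": -0.22,"z": 0.04,"turn": 0},
    {"grip": 91,"x": 0.53,"y": -0.335,"z": 0.06,"turn": 0},
    {"grip": 91,"x": 0.65,"y": -0.45,"z": 0.08,"turn": 0},
    {"grip": 91,"x": 0.65,"y": -0.45,"z": 0.08,"turn": 0},
  ],
)

```text
clock: 0.57
position: [0.3127, -0.3879, 0.1987]
ee_rot: [0.979, 0.205, 0.0, -0.003]
force: [-0.2, 0.4, -0.1]
opening: 0.0911
grip_force: 0.0
```

Request:
carry_out(
  motion=[
    {"grip": 91,"x": 0.18,"y": -0.11,"z": 0.02,"turn": 0},
    {"grip": 91,"x": 0.36,"y": -0.22,"z": 0.04,"turn": 0},
    {"grip": 91,"x": 0.53,"y": -0.335,"z": 0.06,"turn": 0},
    {"grip": 91,"x": 0.65,"y": -0.45,"z": 0.08,"turn": 0},
    {"grip": 91,"x": 0.65,"y": -0.45,"z": 0.08,"turn": 0},
  ],
)

```text
clock: 0.98
position: [0.3964, -0.255, 0.1829]
ee_rot: [0.979, 0.205, -0.0, -0.002]
force: [0.6, -0.2, -0.1]
opening: 0.0912
grip_force: 0.0
```

Run:
```python
from h import *
c,im=wrist("w2");print(arm.get_obs()["position"],theta(),arm.get_obs()["clock"]);go([.429,-.245,.18],theta())
np.save("w2.npy",np.array([c[1],np.tile(c[2],(3,1))]))
print(pix(c,[.429,-.245,.05],1))
```

```text
[ 0.39582561 -0.25752292  0.18333917] -1.1582928546433373 1.0333
shift [0.177 0.009 0.017] rows 0.9 turn 0.000 (q6 then 0.64)
[330.74876859 191.90686607]
```

View pics/w2.png

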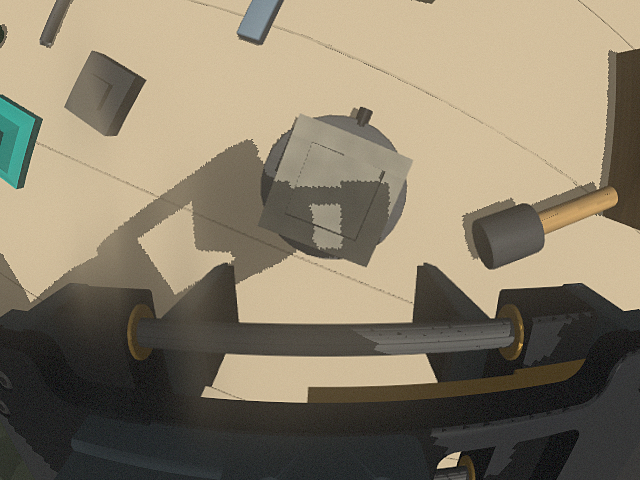

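The wrist view shows the slab with corners near (298,115), (412,159), (366,266) and (260,221), its socket, the gripper's shadow, the mallet at (510,235) and the dark platform at (105,93).

```bash
cat >> h.py <<'E'
def sub(im,pts,w=5):
    g=cv2.cvtColor(im,cv2.COLOR_BGR2GRAY); q=np.array(pts,np.float32).reshape(-1,1,2).copy()
    return cv2.cornerSubPix(g,q,(w,w),(-1,-1),(3,50,.01)).reshape(-1,2)
def quad(c,uv,z,fish=True):
    P=np.array([onz(c,u,z,fish)[:2] for u in uv]); e=np.roll(P,-1,0)-P
    a=np.angle(np.mean(np.exp(4j*np.arctan2(e[:,1],e[:,0]))))/4
    return P.mean(0),a,np.linalg.norm(e,axis=1)
E
python3 - <<'E'
from h import *
c=cam("wrist"); im=cv2.imread("pics/w2.png"); T=cam("top")
C=sub(im,[(298,115),(412,159),(366,266),(260,221)]); print(C)
for z in(.045,.05,.055):
    m,a,L=quad(c,C,z); print(z,m,a,L)
t=cv2.imread("pics/top0.png"); 
X=[ray(c,u,1) for u in C]
# top-view corners predicted then refined
P=[pix(T,onz(c,u,.05,1)) for u in C]; Q=sub(t,P,4); print(np.round(P,1),np.round(Q,1))
for a,b in zip(X,Q): print(*tri([a,ray(T,b)]))
go([.58,.19,.2],theta())
E
```

```text
[[296.0785  116.67319]
 [412.74225 159.74193]
 [365.6319  266.85245]
 [256.8726  225.49321]]
0.045 [ 0.42765281 -0.25050258] 0.04637198881920961 [0.10293659 0.10150417 0.10151882 0.09786189]
0.05 [ 0.42828163 -0.25011354] 0.04637198881920981 [0.10126193 0.09985281 0.09986723 0.09626979]
0.055 [ 0.42891046 -0.24972451] 0.04637198881920965 [0.09958727 0.09820146 0.09821564 0.09467769]
[[417.9 263.8]
 [468.8 259.8]
 [473.2 310.9]
 [422.1 313.1]] [[416.9 262.3]
 [467.7 260.4]
 [472.1 310.9]
 [420.7 314.1]]
[ 0.47543732 -0.19694313  0.04539192] [1.6, 1.6]
[ 0.48154069 -0.30350139  0.02990979] [0.3, 0.3]
[ 0.3806989  -0.30180386  0.0473475 ] [0.9, 0.9]
[ 0.37537796 -0.20147031  0.04217624] [0.1, 0.1]
shift [ 1.741 -1.681 -0.083] rows 11.6 turn 0.000 (q6 then 1.47)
```

Request:
carry_out(
  motion=[
    {"grip": 91,"x": 0.0,"y": -0.2,"z": -0.02,"turn": 0},
    {"grip": 91,"x": 0.0,"y": -0.4,"z": -0.05,"turn": 0},
    {"grip": 91,"x": 0.0,"y": -0.55,"z": -0.08,"turn": 0},
    {"grip": 91,"x": 0.0,"y": -0.55,"z": -0.08,"turn": 0},
  ],
)

```text
clock: 1.37
position: [0.349, -0.1562, 0.2005]
ee_rot: [0.979, 0.203, -0.0, -0.001]
force: [-1.2, 0.1, 0.0]
opening: 0.0907
grip_force: 0.0
```

Run:
```python
from h import *
c,im=wrist("w3"); print(arm.get_obs()["position"])
# save pose
np.savez("w3.npz",R=c[1],t=c[2])
m=pix(c,[.4283,-.25,.05],1); print(m)
u,v=m.astype(int); cr=im[max(v-120,0):v+120,max(0,u-120):u+120]; print(max(u-120,0),max(v-120,0))
cv2.imwrite("pics/w3c.png",cv2.resize(cr,None,fx=2.5,fy=2.5,interpolation=cv2.INTER_CUBIC))
```

```text
[ 0.35071541 -0.15823887  0.20051976]
[456.10391349 189.38707829]
336 69
```

View pics/w3c.png

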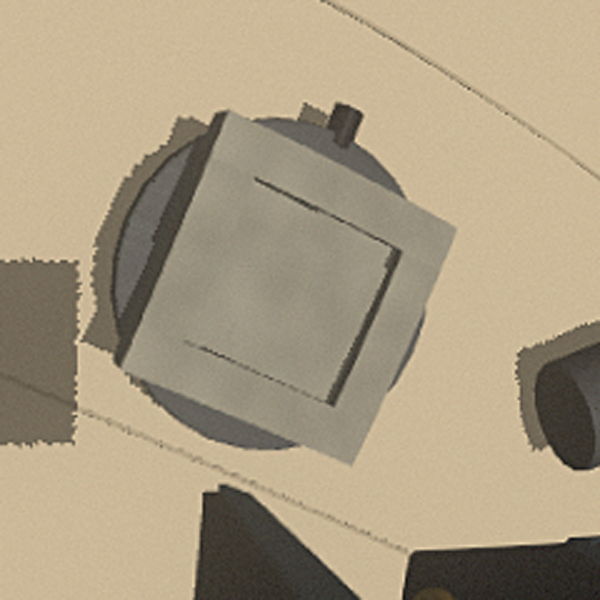

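The close crop shows the slab unshadowed, with top-face corners at crop (228,110), (457,228), (352,465) and (124,364). The socket is clear.

Run:
```python
from h import *
p=cam("wrist"); d=np.load("w3.npz"); c=(p[0],d["R"],d["t"]); im=cv2.imread("pics/w3.png")
K=np.array([(228,110),(457,228),(352,465),(124,364)])/2.5+[336,69]-.3
C=sub(im,K,3); print(K,C)
for U in(K,C):
  for z in(.045,.05,.055): print(z,*quad(c,U,z))
d2=np.load("w2.npy");c2=(p[0],d2[0],d2[1][0]); im2=cv2.imread("pics/w2.png")
C2=sub(im2,[(298,115),(412,159),(366,266),(260,221)],3);print(C2,*quad(c2,C2,.05))
for a,b in zip(C,C2): print(*tri([ray(c,a,1),ray(c2,b,1)]))
go([.58,.18,.2],theta())
```

```text
[[426.9 112.7]
 [518.5 159.9]
 [476.5 254.7]
 [385.3 214.3]] [[427.05084 112.48472]
 [518.3931  159.99289]
 [476.26767 254.99461]
 [383.3211  215.95728]]
0.045 [ 0.4307282  -0.24960763] 0.0323316179279898 [0.10145538 0.10095797 0.1007298  0.09882575]
0.05 [ 0.43055539 -0.24769637] 0.03233161792798968 [0.09989219 0.09940244 0.09917779 0.09730307]
0.055 [ 0.43038258 -0.24578511] 0.03233161792798976 [0.09832899 0.09784691 0.09762577 0.0957804 ]
0.045 [ 0.43013799 -0.24933357] 0.0328058676267195 [0.10133048 0.10118093 0.10168888 0.10113164]
0.05 [ 0.42997427 -0.24742653] 0.03280586762671943 [0.09976921 0.09962197 0.10012209 0.09957343]
0.055 [ 0.42981056 -0.2455195 ] 0.032805867626719845 [0.09820794 0.098063   0.09855529 0.09801523]
[[295.8967  116.62258]
 [412.7143  159.73589]
 [365.8085  266.7299 ]
 [260.      221.     ]] [ 0.43011051 -0.24739187] 0.039759180889753665 [0.10123721 0.09950824 0.09867849 0.091543  ]
[ 0.47533532 -0.19473924  0.05812108] [1.4, 1.4]
[ 0.48135122 -0.29553572  0.05016093] [0.0, 0.0]
[ 0.38186311 -0.29908282  0.04999126] [0.1, 0.1]
[ 0.37892061 -0.20032307  0.04113934] [1.6, 1.6]
shift [ 1.724 -1.096  0.002] rows 9.8 turn 0.000 (q6 then 1.46)
```

Request:
carry_out(
  motion=[
    {"grip": 91,"x": 0.17,"y": -0.11,"z": 0,"turn": 0},
    {"grip": 91,"x": 0.34,"y": -0.22,"z": 0,"turn": 0},
    {"grip": 91,"x": 0.51,"y": -0.33,"z": 0,"turn": 0},
    {"grip": 91,"x": 0.68,"y": -0.44,"z": 0,"turn": 0},
    {"grip": 91,"x": 0.85,"y": -0.55,"z": 0,"turn": 0},
  ],
)

```text
clock: 1.83
position: [0.4662, 0.0097, 0.1998]
ee_rot: [0.979, 0.202, 0.001, 0.001]
force: [0.8, -0.7, -0.1]
opening: 0.0911
grip_force: 0.0
```

Request:
carry_out(
  motion=[
    {"grip": 91,"x": 0.17,"y": -0.11,"z": 0,"turn": 0},
    {"grip": 91,"x": 0.34,"y": -0.22,"z": 0,"turn": 0},
    {"grip": 91,"x": 0.51,"y": -0.33,"z": 0,"turn": 0},
    {"grip": 91,"x": 0.68,"y": -0.44,"z": 0,"turn": 0},
    {"grip": 91,"x": 0.85,"y": -0.55,"z": 0,"turn": 0},
  ],
)

```text
clock: 2.25
position: [0.5792, 0.1783, 0.1992]
ee_rot: [0.979, 0.202, 0.0, 0.001]
force: [0.7, -0.8, -0.1]
opening: 0.0911
grip_force: 0.0
```

```bash
cat >> h.py <<'E'
def shot(name):
    c,im=wrist(name); np.savez(name+".npz",R=c[1],t=c[2]); return c,im
def load(name):
    d=np.load(name+".npz"); return (cam("wrist")[0],d["R"],d["t"]),cv2.imread("pics/"+name+".png")
E
python3 - <<'E'
from h import *
c,im=shot("s1"); print(arm.get_obs()["position"],arm.get_obs()["q"][5],theta())
E
```

```text
[0.5837299  0.18465286 0.19845824] 1.4465459606569218 -1.161902054244586
```

View pics/s1.png

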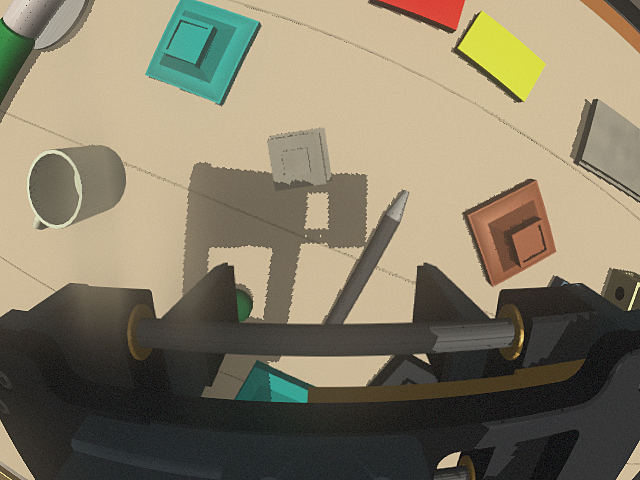

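The wrist view shows the shaft at (298,158), the brown roof at (512,233), a teal decoy at (205,50), the chisel at (370,255) and the mug at (75,187). One composite close crop comes next.

Run:
```python
from h import *
c,im=load("s1")
a=cv2.resize(im[110:210,250:350],(400,400),interpolation=cv2.INTER_CUBIC); b=cv2.resize(im[170:300,450:580],(400,400),interpolation=cv2.INTER_CUBIC)
cv2.imwrite("pics/s1c.png",np.hstack([a,b]))
```

```text
(no output)
```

View pics/s1c.png

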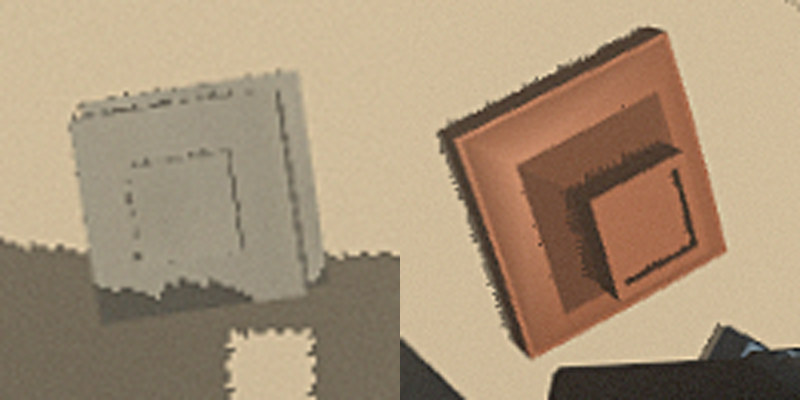

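The left crop is the grey shaft, with shoulder corners at crop (75,118), (278,90), (306,297) and (100,322). The right crop is the brown roof with its collar, confirming both choices.

Run:
```python
from h import *
c,im=load("s1")
K=np.array([(75,118),(278,90),(306,297),(100,322)])/4+[250,110]-.4
for z in(.065,.07,.075): print(z,*quad(c,K,z))
K2=np.array([(132,163),(230,150),(244,255),(142,266)])/4+[250,110]-.4
print("tenon",*quad(c,K2,.078))
R=np.array([(445,135),(665,32),(727,252),(530,357)])-[400,0]; R=R*130/400+[450,170]-.4
for z in(0,.005,.01):print("roof",z,*quad(c,R,z))
P=onz(c,K.mean(0),.07,1)
T=cam("top"); print(*tri([ray(c,K2.mean(0),1),ray(T,(206.5,184.5))]))
th=quad(c,K,.07)[1]
for k in(0,np.pi/2): go([P[0],P[1],.12],th+k)
```

```text
0.065 [0.62443193 0.22276234] 0.5248594638317621 [0.04155088 0.04278748 0.04281002 0.04247482]
0.07 [0.62484666 0.22253657] 0.5248594638317614 [0.04086588 0.0420821  0.04210426 0.04177459]
0.075 [0.62526138 0.22231081] 0.5248594638317622 [0.04018088 0.04137671 0.0413985  0.04107436]
tenon [0.62501331 0.22243781] 0.5132399472924154 [0.01922874 0.02076962 0.02013246 0.02037856]
roof 0 [ 0.64686252 -0.02406456] -0.7035197432686399 [0.09538646 0.09365526 0.09342416 0.09496166]
roof 0.005 [ 0.64689953 -0.02089952] -0.7035197432686395 [0.09409147 0.09238377 0.09215581 0.09367245]
roof 0.01 [ 0.64693654 -0.01773447] -0.7035197432686394 [0.09279649 0.09111229 0.09088747 0.09238323]
[0.62715203 0.21881121 0.07930884] [4.1, 4.1]
shift [ 0.261 -0.09   0.394] rows 2.3 turn -2.148 (q6 then -0.18)
shift [ 0.261 -0.09   0.394] rows 2.3 turn -0.148 (q6 then 1.39)
```

Request:
carry_out(
  motion=[
    {"grip": 91,"x": 0.13,"y": -0.045,"z": 0.0,"turn": -0.075},
    {"grip": 91,"x": 0.26,"y": -0.09,"z": 0.1,"turn": -0.148},
    {"grip": 91,"x": 0.26,"y": -0.09,"z": 0.26,"turn": -0.148},
    {"grip": 91,"x": 0.26,"y": -0.09,"z": 0.26,"turn": -0.148},
  ],
)

```text
clock: 2.63
position: [0.6157, 0.2132, 0.1407]
ee_rot: [0.966, 0.259, -0.006, 0.001]
force: [-0.7, -0.2, -1.1]
opening: 0.0912
grip_force: 0.0
```

Run:
```python
from h import *
c,im=shot("s2"); c1,i1=load("s1")
K1=np.array([(75,118),(278,90),(306,297),(100,322)])/4+[250,110]-.4
P=[pix(c,onz(c1,k,.07,1),1) for k in K1]; C=sub(im,P,4); print(P,C)
for a,b in zip(K1,C): print(*tri([ray(c1,a,1),ray(c,b,1)]))
print(*quad(c,C,.07)); go([.6248,.2225,.048],.525+np.pi/2)
# jewel, others masks for later
```

```text
[array([288.8919421 , 204.98878182]), array([351.30748746, 204.61656919]), array([351.06833536, 265.21484734]), array([289.63646301, 265.03705738])] [[286.73102 204.8768 ]
 [351.68262 205.13446]
 [351.06833 265.21484]
 [290.05646 265.65652]]
[0.63212605 0.25143223 0.06825566] [0.7, 0.7]
[0.65332757 0.21532046 0.07180802] [0.1, 0.1]
[0.61719275 0.19379149 0.07000018] [0.0, 0.0]
[0.5966262  0.23008431 0.0719916 ] [0.1, 0.1]
[0.62458048 0.22264168] 0.5335987028937562 [0.04254137 0.04173486 0.04182978 0.04232011]
shift [ 0.065 -0.019  0.477] rows 2.3 turn -0.003 (q6 then 1.39)
```

View pics/s2.png

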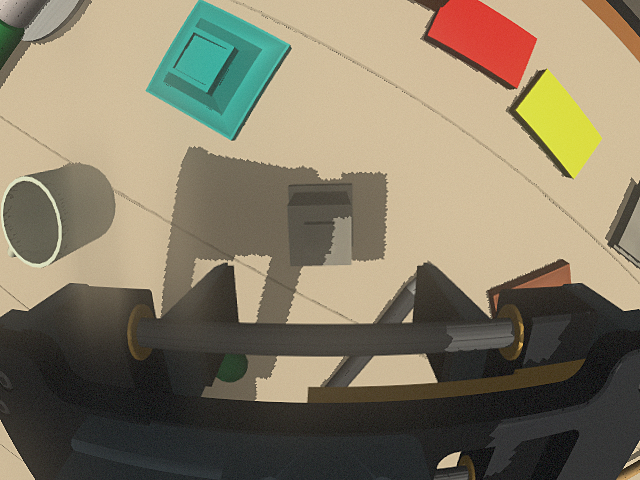

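The view shows the shaft squared between the fingertips (corners 289–351 by 205–265), with the shoulder triangulating to 70 mm. The mug and chisel are clear of the fingers.

Request:
carry_out(
  motion=[
    {"grip": 91,"x": 0.065,"y": -0.019,"z": 0.0,"turn": 0},
    {"grip": 91,"x": 0.065,"y": -0.019,"z": 0.0,"turn": 0},
    {"grip": 91,"x": 0.065,"y": -0.019,"z": 0.0,"turn": 0},
    {"grip": 91,"x": 0.065,"y": -0.019,"z": 0.0,"turn": 0},
  ],
)

```text
clock: 3.02
position: [0.6269, 0.2242, 0.1491]
ee_rot: [0.966, 0.259, 0.001, 0.0]
force: [-0.7, 0.4, 0.8]
opening: 0.0912
grip_force: 0.0
```

Run:
```python
from h import *
go([.6248,.2225,.048],.53+np.pi/2)
```

```text
shift [-0.014  0.002  0.506] rows 2.4 turn -0.009 (q6 then 1.38)
```

Request:
carry_out(
  motion=[
    {"grip": 91,"x": -0.014,"y": 0.002,"z": 0.15,"turn": -0.009},
    {"grip": 91,"x": -0.014,"y": 0.002,"z": 0.3,"turn": -0.009},
    {"grip": 91,"x": -0.014,"y": 0.002,"z": 0.45,"turn": -0.009},
    {"grip": 91,"x": -0.014,"y": 0.002,"z": 0.51,"turn": -0.009},
    {"grip": 91,"x": -0.014,"y": 0.002,"z": 0.51,"turn": -0.009},
  ],
)

```text
clock: 3.43
position: [0.6221, 0.2222, 0.0431]
ee_rot: [0.965, 0.262, -0.003, 0.0]
force: [-0.7, 0.5, 0.2]
opening: 0.0909
grip_force: 0.0
```

Request:
carry_out(
  motion=[
    {"grip": 36,"x": 0,"y": 0,"z": 0,"turn": 0},
    {"grip": 36,"x": 0,"y": 0,"z": 0,"turn": 0},
    {"grip": 36,"x": 0,"y": 0,"z": 0,"turn": 0},
    {"grip": 36,"x": 0,"y": 0,"z": 0,"turn": 0},
    {"grip": 36,"x": 0,"y": 0,"z": 0,"turn": 0},
  ],
  squeeze=25,
)

```text
clock: 3.85
position: [0.625, 0.2237, 0.0471]
ee_rot: [0.965, 0.262, 0.001, -0.0]
force: [-0.3, -0.4, 0.2]
opening: 0.0606
grip_force: 0.0
```

Request:
carry_out(
  motion=[
    {"grip": 36,"x": 0,"y": 0,"z": 0,"turn": 0},
    {"grip": 36,"x": 0,"y": 0,"z": 0,"turn": 0},
    {"grip": 36,"x": 0,"y": 0,"z": 0,"turn": 0},
    {"grip": 36,"x": 0,"y": 0,"z": 0,"turn": 0},
  ],
)

```text
clock: 4.18
position: [0.6244, 0.2234, 0.046]
ee_rot: [0.965, 0.262, 0.0, 0.0]
force: [-0.2, -0.8, 1.0]
opening: 0.0416
grip_force: 24.9
```

Run:
```python
from h import *
o=arm.get_obs();print(o["position"],theta(),o["opening"],o["grip_force"]); go([.6248,.2225,.048],.53+np.pi/2)
go([.430,-.2474,.19],.033+np.pi/2)
```

```text
[0.62442385 0.22335079 0.04595911] -1.0396289200948328 0.041637565687471845 24.93249088525772
shift [-0.001  0.005 -0.01 ] rows 0.1 turn 0.001 (q6 then 1.38)
shift [-2.03   1.537 -0.72 ] rows 12.7 turn 0.634 (q6 then 1.02)
```

Request:
carry_out(
  motion=[
    {"grip": 36,"x": 0,"y": 0,"z": -0.12,"turn": 0},
    {"grip": 36,"x": 0,"y": 0,"z": -0.3,"turn": 0},
    {"grip": 36,"x": 0,"y": 0,"z": -0.5,"turn": 0},
    {"grip": 36,"x": -0.07,"y": 0.05,"z": -0.6,"turn": 0},
    {"grip": 36,"x": -0.2,"y": 0.15,"z": -0.65,"turn": 0},
  ],
)

```text
clock: 4.6
position: [0.6075, 0.1802, 0.179]
ee_rot: [0.965, 0.264, 0.004, -0.001]
force: [0.5, -0.4, -2.8]
opening: 0.0422
grip_force: 24.9
```

Request:
carry_out(
  motion=[
    {"grip": 36,"x": -0.15,"y": 0.11,"z": 0,"turn": 0},
    {"grip": 36,"x": -0.3,"y": 0.23,"z": 0,"turn": 0},
    {"grip": 36,"x": -0.45,"y": 0.34,"z": 0,"turn": 0},
    {"grip": 36,"x": -0.6,"y": 0.45,"z": 0,"turn": 0},
    {"grip": 36,"x": -0.75,"y": 0.56,"z": 0,"turn": 0},
  ],
)

```text
clock: 5.02
position: [0.5307, 0.0034, 0.1749]
ee_rot: [0.965, 0.263, -0.001, -0.0]
force: [0.6, 0.4, -2.3]
opening: 0.0419
grip_force: 24.9
```

Request:
carry_out(
  motion=[
    {"grip": 36,"x": -0.15,"y": 0.11,"z": 0,"turn": 0},
    {"grip": 36,"x": -0.3,"y": 0.23,"z": 0,"turn": 0},
    {"grip": 36,"x": -0.45,"y": 0.34,"z": 0,"turn": 0},
    {"grip": 36,"x": -0.6,"y": 0.45,"z": 0,"turn": 0},
    {"grip": 36,"x": -0.75,"y": 0.56,"z": 0,"turn": 0},
  ],
)

```text
clock: 5.43
position: [0.4582, -0.1689, 0.1751]
ee_rot: [0.965, 0.263, -0.001, -0.0]
force: [0.8, -0.5, -3.7]
opening: 0.0417
grip_force: 24.9
```

Request:
carry_out(
  motion=[
    {"grip": 36,"x": -0.13,"y": 0.1,"z": 0,"turn": 0.13},
    {"grip": 36,"x": -0.25,"y": 0.2,"z": 0,"turn": 0.26},
    {"grip": 36,"x": -0.32,"y": 0.26,"z": 0,"turn": 0.39},
    {"grip": 36,"x": -0.33,"y": 0.27,"z": 0,"turn": 0.52},
    {"grip": 36,"x": -0.33,"y": 0.27,"z": 0,"turn": 0.634},
  ],
)

```text
clock: 5.85
position: [0.4291, -0.249, 0.175]
ee_rot: [1.0, 0.013, -0.001, -0.0]
force: [-0.1, 0.0, -3.5]
opening: 0.042
grip_force: 24.9
```

Request:
carry_out(
  motion=[
    {"grip": 36,"x": 0,"y": 0,"z": 0,"turn": 0},
    {"grip": 36,"x": 0,"y": 0,"z": 0,"turn": 0},
    {"grip": 36,"x": 0,"y": 0,"z": 0,"turn": 0},
    {"grip": 36,"x": 0,"y": 0,"z": 0,"turn": 0},
  ],
)

```text
clock: 6.18
position: [0.4302, -0.2473, 0.1755]
ee_rot: [1.0, 0.018, -0.0, -0.0]
force: [-0.1, 0.6, -3.7]
opening: 0.042
grip_force: 24.9
```

Run:
```python
from h import *
o=arm.get_obs();print(o["position"],theta(),o["opening"],o["grip_force"]); go([.4301,-.2474,.105],.033+np.pi/2)
```

```text
[ 0.4302097  -0.24731518  0.17553426] -1.5356860180468503 0.04195336928289284 24.931088984012604
shift [-0.     0.     0.353] rows 1.7 turn 0.003 (q6 then 1.02)
```

Request:
carry_out(
  motion=[
    {"grip": 36,"x": 0,"y": 0,"z": 0.12,"turn": 0},
    {"grip": 36,"x": 0,"y": 0,"z": 0.24,"turn": 0},
    {"grip": 36,"x": 0,"y": 0,"z": 0.35,"turn": 0},
    {"grip": 36,"x": 0,"y": 0,"z": 0.4,"turn": 0},
    {"grip": 36,"x": 0,"y": 0,"z": 0.4,"turn": 0},
  ],
)

```text
clock: 6.6
position: [0.4288, -0.2466, 0.0936]
ee_rot: [1.0, 0.017, -0.002, -0.001]
force: [0.1, 0.3, -1.9]
opening: 0.0419
grip_force: 24.9
```

Request:
carry_out(
  motion=[
    {"grip": 36,"x": 0,"y": 0,"z": 0,"turn": 0},
    {"grip": 36,"x": 0,"y": 0,"z": 0.01,"turn": 0},
    {"grip": 36,"x": 0,"y": 0,"z": 0.02,"turn": 0},
    {"grip": 36,"x": 0,"y": 0,"z": 0.026,"turn": 0},
    {"grip": 36,"x": 0,"y": 0,"z": 0.026,"turn": 0},
  ],
)

```text
clock: 7.02
position: [0.4304, -0.2479, 0.091]
ee_rot: [1.0, 0.017, 0.0, 0.0]
force: [-0.3, -0.7, -3.3]
opening: 0.0421
grip_force: 24.9
```

Request:
carry_out(
  motion=[
    {"grip": 36,"x": 0,"y": 0,"z": 0,"turn": 0},
    {"grip": 36,"x": 0,"y": 0,"z": 0,"turn": 0},
  ],
)

```text
clock: 7.18
position: [0.4304, -0.2479, 0.0908]
ee_rot: [1.0, 0.017, 0.0, 0.0]
force: [0.3, -0.4, -3.1]
opening: 0.042
grip_force: 24.9
```

Request:
carry_out(
  motion=[
    {"grip": 36,"x": 0,"y": 0,"z": 0.004,"turn": 0},
    {"grip": 36,"x": 0,"y": 0,"z": 0.008,"turn": 0},
    {"grip": 36,"x": 0,"y": 0,"z": 0.008,"turn": 0},
    {"grip": 36,"x": 0,"y": 0,"z": 0.008,"turn": 0},
  ],
)

```text
clock: 7.52
position: [0.4305, -0.2479, 0.0899]
ee_rot: [1.0, 0.017, 0.0, 0.0]
force: [-1.5, 1.0, 5.4]
opening: 0.0418
grip_force: 24.9
```

Request:
carry_out(
  motion=[
    {"grip": 91,"x": 0,"y": 0,"z": 0,"turn": 0},
    {"grip": 91,"x": 0,"y": 0,"z": 0,"turn": 0},
    {"grip": 91,"x": 0,"y": 0,"z": 0,"turn": 0},
    {"grip": 91,"x": 0,"y": 0,"z": 0,"turn": 0},
    {"grip": 91,"x": 0,"y": 0,"z": 0,"turn": 0},
  ],
)

```text
clock: 7.93
position: [0.4303, -0.2478, 0.0889]
ee_rot: [1.0, 0.017, 0.0, 0.0]
force: [0.5, 0.1, -0.0]
opening: 0.0722
grip_force: 0.0
```

Request:
carry_out(
  motion=[
    {"grip": 91,"x": 0,"y": 0,"z": 0,"turn": 0},
    {"grip": 91,"x": 0,"y": 0,"z": 0,"turn": 0},
    {"grip": 91,"x": 0,"y": 0,"z": -0.15,"turn": 0},
    {"grip": 91,"x": 0,"y": 0,"z": -0.3,"turn": 0},
    {"grip": 91,"x": 0,"y": 0,"z": -0.5,"turn": 0},
  ],
)

```text
clock: 8.35
position: [0.4288, -0.2469, 0.1882]
ee_rot: [1.0, 0.017, -0.002, -0.001]
force: [1.4, -0.8, 0.7]
opening: 0.091
grip_force: 0.0
```

Request:
carry_out(
  motion=[
    {"grip": 91,"x": -0.1,"y": -0.1,"z": 0,"turn": 0},
    {"grip": 91,"x": -0.2,"y": -0.25,"z": 0,"turn": 0},
    {"grip": 91,"x": -0.2,"y": -0.25,"z": 0,"turn": 0},
    {"grip": 91,"x": -0.2,"y": -0.25,"z": 0,"turn": 0},
  ],
)

```text
clock: 8.68
position: [0.3877, -0.1982, 0.1892]
ee_rot: [1.0, 0.017, 0.0, 0.0]
force: [0.6, 0.1, -0.0]
opening: 0.0909
grip_force: 0.0
```

Run:
```python
from h import *
c,im=shot("p1"); o=arm.get_obs();print(o["position"],theta(),o["opening"])
print(pix(c,[.43,-.2474,.122],1),pix(c,[.432,.01,.03],1))
go([.375,.01,.18])
```

```text
[ 0.38875635 -0.19907742  0.18926577] -1.5369583008285854 0.09122747235556032
[403.34458956 196.45422742] [115.85133751 175.77741823]
shift [-0.033 -1.047  0.045] rows 5.0
```

View pics/p1.png

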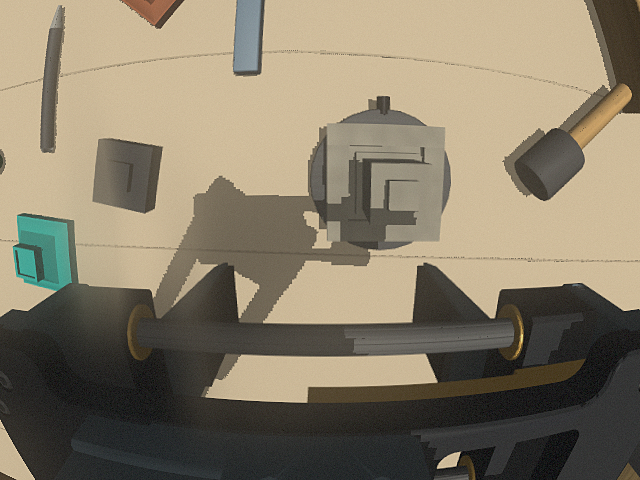

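The view shows the shaft seated in the socket with its tenon at (403,195), matching the predicted (403,196). The dark platform is at (127,175).

Request:
carry_out(
  motion=[
    {"grip": 91,"x": 0,"y": -0.2,"z": 0,"turn": 0},
    {"grip": 91,"x": -0.05,"y": -0.4,"z": 0,"turn": 0},
    {"grip": 91,"x": -0.1,"y": -0.6,"z": 0,"turn": 0},
    {"grip": 91,"x": -0.13,"y": -0.8,"z": 0,"turn": 0},
    {"grip": 91,"x": -0.13,"y": -1.0,"z": 0,"turn": 0},
  ],
)

```text
clock: 9.15
position: [0.3556, 0.0009, 0.1889]
ee_rot: [1.0, 0.016, 0.0, 0.0]
force: [0.5, 0.4, -0.2]
opening: 0.0908
grip_force: 0.0
```

Request:
carry_out(
  motion=[
    {"grip": 91,"x": 0,"y": 0,"z": 0,"turn": 0},
    {"grip": 91,"x": 0,"y": 0,"z": 0,"turn": 0},
    {"grip": 91,"x": 0,"y": 0,"z": 0,"turn": 0},
  ],
)

```text
clock: 9.4
position: [0.357, -0.0005, 0.1889]
ee_rot: [1.0, 0.017, 0.0, 0.0]
force: [-0.3, 0.1, 0.1]
opening: 0.0908
grip_force: 0.0
```

```bash
cat >> h.py <<'E'
def blob(mask,uv):
    cs,_=cv2.findContours(cv2.morphologyEx(mask.astype(np.uint8)*255,cv2.MORPH_OPEN,np.ones((3,3))),0,1)
    return min(cs,key=lambda k:(cv2.contourArea(k)<80)*1e4+abs(cv2.pointPolygonTest(k,(float(uv[0]),float(uv[1])),True)) *(cv2.pointPolygonTest(k,(float(uv[0]),float(uv[1])),False)<0))
def poly4(k):
    for e in np.arange(.02,.15,.01):
        q=cv2.approxPolyDP(cv2.convexHull(k),e*cv2.arcLength(k,True),True)[:,0]
        if len(q)<=4: return q.astype(float)
E
python3 - <<'E'
from h import *
c,im=shot("p2"); o=arm.get_obs();print(o["position"],theta())
uv=pix(c,[.432,.01,.024],1); print(uv)
g=im.max(2); u,v=uv.astype(int); print(g[v-40:v+41:8,u-40:u+41:8])
for th in(70,85,100):
    k=blob(g<th,uv); q=poly4(k); print(th,cv2.contourArea(k),q.tolist(),*quad(c,q,.024))
cv2.imwrite("pics/p2c.png",cv2.resize(im[v-80:v+80,u-100:u+100],None,fx=3,fy=3,interpolation=cv2.INTER_CUBIC)); print(u-100,v-80)
E
```

```text
[ 0.35687566 -0.00101693  0.18889935] -1.538671942746877
[316.45874077 141.00534044]
[[205 200 112 112 179 204 201 203 205 204 203]
 [201 202 113 110 111 116 119 116 124 209 206]
 [207 188 115 113 119 115 122 113 118 119 121]
 [202 143 108 111 113 115 119 119 120 118 123]
 [206 107 113 107 114 116 107 118 116 123 120]
 [203 111 103  86 111 114 116 112 118 116 173]
 [211 106 109 100 104 112 114 116 115 115 210]
 [141 105 105 107 103  92 107 112 110 122 200]
 [ 96 104 105 104 101 105 111 109 112 117 205]
 [200 203 186  98 106 106 108 109 110 113 202]
 [202 199 197 201 200 200 209 122 105 207 200]]
70 82621.0 [[0.0, 318.0], [586.0, 286.0], [639.0, 439.0], [35.0, 479.0]] [0.07301382 0.02826468] 0.03814744548372779 [0.77179899 0.43973856 1.19388374 0.4142751 ]
85 110732.5 [[0.0, 317.0], [228.0, 194.0], [639.0, 440.0], [35.0, 479.0]] [0.09428238 0.12782289] -0.11787786660797091 [0.40249327 0.81421854 1.19579221 0.41612129]
100 114086.5 [[0.0, 317.0], [229.0, 193.0], [639.0, 440.0], [35.0, 479.0]] [0.0945201 0.1275774] -0.11870515943473962 [0.40378469 0.8138577  1.19579221 0.41612129]
216 61
```

View pics/p2c.png

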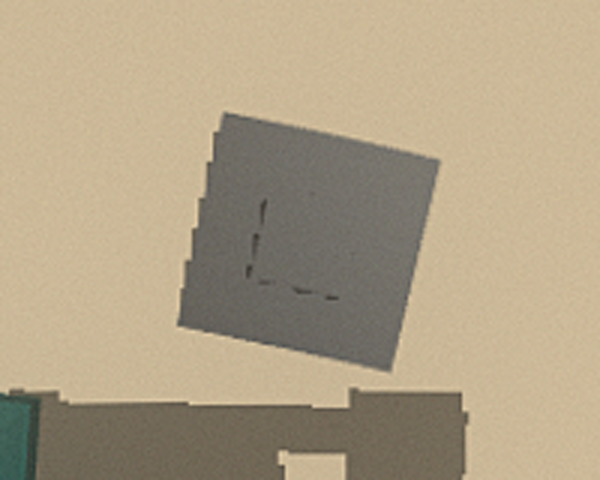

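The crop shows the platform cleanly from above, with corners at crop (223,112), (440,160), (391,371) and (178,325), and the gripper's shadow clear of it.

Run:
```python
from h import *
c,im=load("p2"); c1,i1=load("p1")
K=np.array([(223,112),(440,160),(391,371),(178,325)])/3+[216,61]-.3
C=sub(im,K,4);print(C-K)
for z in(.019,.024,.029): print(z,*quad(c,C,z))
P=[pix(c1,onz(c,k,.024,1),1) for k in C]; C1=sub(i1,P,4); print(np.round(P,1).tolist(),np.round(C1,1).tolist())
for a,b in zip(C,C1): print(*tri([ray(c,a,1),ray(c1,b,1)]))
m,a,L=quad(c,C,.024)
for k in(0,np.pi/2): go([*m,.07],a+k)
```

```text
[[ 0.17739054 -0.30131582]
 [ 0.10843099 -0.15047506]
 [-0.43146566  0.30929769]
 [-0.57483724 -0.13701681]]
0.019 [0.43203618 0.00863082] -0.1906108743597603 [0.06663061 0.06683116 0.06680047 0.06680845]
0.024 [0.43205931 0.00854285] -0.1906108743597602 [0.06564803 0.06584562 0.06581538 0.06582325]
0.029 [0.43208244 0.00845488] -0.19061087435976035 [0.06466544 0.06486008 0.06483029 0.06483804]
[[98.3, 138.3], [152.3, 147.2], [144.1, 212.9], [92.0, 200.8]] [[97.80000305175781, 138.8000030517578], [151.6999969482422, 144.3000030517578], [144.1999969482422, 213.1999969482422], [91.9000015258789, 200.89999389648438]]
[0.47030982 0.03439824 0.0251573 ] [0.2, 0.2]
[ 0.45961029 -0.02970698  0.02427347] [1.5, 1.5]
[ 0.39332322 -0.01756471  0.02381571] [0.2, 0.2]
[0.40597867 0.04705839 0.02425357] [0.0, 0.0]
shift [ 0.377 -0.036  0.595] rows 3.4 turn -1.716 (q6 then 0.21)
shift [ 0.377 -0.036  0.595] rows 3.4 turn -3.716 (q6 then -1.36)
```

Run:
```python
s=open("h.py").read()
a=s.index("        q1=np.arctan2"); b=s.index("    print(out)")
s=s[:a]+'''        q1=np.arctan2(X[1],X[0]); ks=[k for k in np.arange(-6,7) if abs(q1-(th+k*sym))<2.4]
        k=min(ks,key=lambda k:abs(th+k*sym-t)); d=t-(th+k*sym); out+=" turn %.3f (q6 then %.2f)"%(d/(np.pi/4),q1-(th+k*sym))
'''+s[b:]
s=s.replace("def go(X,th=None):","def go(X,th=None,sym=np.pi/2):")
open("h.py","w").write(s)
from h import *
go([.4321,.0085,.03],-.1906)
```

```text
shift [ 0.377 -0.036  0.795] rows 4.2 turn 0.284 (q6 then 1.78)
```

Request:
carry_out(
  motion=[
    {"grip": 91,"x": 0.13,"y": -0.01,"z": 0,"turn": 0.14},
    {"grip": 91,"x": 0.26,"y": -0.02,"z": 0.05,"turn": 0.285},
    {"grip": 91,"x": 0.378,"y": -0.036,"z": 0.2,"turn": 0.285},
    {"grip": 91,"x": 0.378,"y": -0.036,"z": 0.4,"turn": 0.285},
    {"grip": 91,"x": 0.378,"y": -0.036,"z": 0.4,"turn": 0.285},
  ],
)

```text
clock: 9.87
position: [0.4278, 0.0077, 0.1032]
ee_rot: [0.995, -0.097, -0.007, 0.001]
force: [-1.6, -0.7, -0.7]
opening: 0.091
grip_force: 0.0
```

Request:
carry_out(
  motion=[
    {"grip": 91,"x": 0,"y": 0,"z": 0,"turn": 0},
    {"grip": 91,"x": 0,"y": 0,"z": 0,"turn": 0},
    {"grip": 91,"x": 0,"y": 0,"z": 0,"turn": 0},
  ],
)

```text
clock: 10.12
position: [0.4326, 0.0088, 0.1108]
ee_rot: [0.995, -0.096, 0.002, -0.0]
force: [-0.0, -0.1, 0.4]
opening: 0.0911
grip_force: 0.0
```

Run:
```python
from h import *
go([.4321,.0085,.030],-.1906)
```

```text
shift [-0.004  0.002  0.404] rows 1.9 turn -0.002 (q6 then 1.78)
```

Request:
carry_out(
  motion=[
    {"grip": 91,"x": -0.004,"y": 0.002,"z": 0.12,"turn": 0},
    {"grip": 91,"x": -0.004,"y": 0.002,"z": 0.24,"turn": 0},
    {"grip": 91,"x": -0.004,"y": 0.002,"z": 0.32,"turn": 0},
    {"grip": 91,"x": -0.004,"y": 0.002,"z": 0.37,"turn": 0},
    {"grip": 91,"x": -0.004,"y": 0.002,"z": 0.4,"turn": 0},
  ],
)

```text
clock: 10.53
position: [0.4311, 0.0091, 0.0296]
ee_rot: [0.995, -0.095, 0.001, -0.0]
force: [0.5, 1.0, 0.0]
opening: 0.0909
grip_force: 0.0
```

Request:
carry_out(
  motion=[
    {"grip": 60,"x": 0,"y": 0,"z": 0,"turn": 0},
    {"grip": 60,"x": 0,"y": 0,"z": 0,"turn": 0},
    {"grip": 60,"x": 0,"y": 0,"z": 0,"turn": 0},
    {"grip": 60,"x": 0,"y": 0,"z": 0,"turn": 0},
    {"grip": 60,"x": 0,"y": 0,"z": 0,"turn": 0},
  ],
  squeeze=25,
)

```text
clock: 10.95
position: [0.431, 0.0094, 0.0297]
ee_rot: [0.995, -0.095, 0.001, -0.0]
force: [0.3, 0.0, -0.7]
opening: 0.0611
grip_force: 0.0
```

Request:
carry_out(
  motion=[
    {"grip": 60,"x": 0,"y": 0,"z": 0,"turn": 0},
    {"grip": 60,"x": 0,"y": 0,"z": 0,"turn": 0},
  ],
)

```text
clock: 11.12
position: [0.4306, 0.0094, 0.0292]
ee_rot: [0.995, -0.095, 0.0, 0.0]
force: [-0.3, -0.3, -0.4]
opening: 0.0601
grip_force: 0.0
```

Run:
```python
from h import *
o=arm.get_obs();print(o["position"],theta()); go([.4321,.0085,.030],-.1906); go([.4301,-.2474,.2],.033)
```

```text
[0.4305887  0.00938685 0.02919228] -1.7614373021690217
shift [ 0.008  0.003 -0.004] rows 0.0 turn -0.000 (q6 then 1.78)
shift [ 0.241  1.261 -0.854] rows 7.4 turn -0.285 (q6 then 1.02)
```

The fingers closed to 60 mm with no contact, so I'll look before doing anything else.

Run:
```python
from h import *
c,im=shot("p3"); t=arm.read_camera("top"); cv2.imwrite("pics/top1.png",t); s=arm.read_camera("scene"); cv2.imwrite("pics/sc1.png",s)
S=cam("scene");u,v=pix(S,[.432,.009,.03]).astype(int);
a=cv2.resize(s[v-50:v+50,u-65:u+65],None,fx=3,fy=3); b=cv2.resize(im[200:430,200:450],(326,300)); cv2.imwrite("pics/p3c.png",np.hstack([a,b]))
print(arm.get_obs()["opening"],arm.get_obs()["grip_force"])
```

```text
0.060143754796742444 0.0
```

View pics/p3c.png

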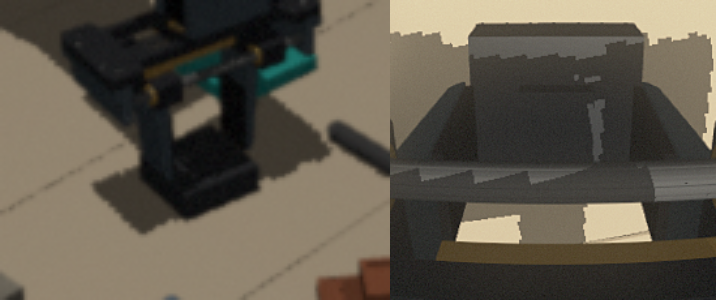

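The fingers stand on either side of the platform and it hasn't moved. Maybe they are just short of it, so I'll close further.

Request:
carry_out(
  motion=[
    {"grip": 50,"x": 0,"y": 0,"z": 0,"turn": 0},
    {"grip": 50,"x": 0,"y": 0,"z": 0,"turn": 0},
    {"grip": 50,"x": 0,"y": 0,"z": 0,"turn": 0},
  ],
  squeeze=25,
)

```text
clock: 11.52
position: [0.4304, 0.0094, 0.0289]
ee_rot: [0.995, -0.095, -0.0, 0.0]
force: [-0.1, 0.3, 0.1]
opening: 0.0503
grip_force: 0.0
```

Run:
```python
from h import *
o=arm.get_obs();print(o["opening"],o["grip_force"],o["position"])
c,im=shot("p4");t=arm.read_camera("top"); cv2.imwrite("pics/top2.png",t)
```

```text
0.050274016604187455 0.0 [0.43039784 0.00937692 0.02887935]
```

Run:
```python
from h import *
c,im=load("p4"); s=arm.read_camera("scene"); S=cam("scene");u,v=pix(S,[.432,.009,.03]).astype(int)
cs=np.array([(a,b) for a,b in((33,33),(33,-33),(-33,-33),(-33,33))])/1e3; th=-.1906; R=np.array([[np.cos(th),-np.sin(th)],[np.sin(th),np.cos(th)]])
P=[[.4321,.0085]+R@k for k in cs]
print("pred wrist",[np.round(pix(c,[*p,.024],1)).tolist() for p in P])
f=cv2.resize(s[v-60:v+40,u-50:u+50],(400,400),interpolation=cv2.INTER_CUBIC)
f=cv2.convertScaleAbs(f,alpha=2); w=cv2.convertScaleAbs(cv2.resize(im[200:400,225:425],(400,400)),alpha=2)
for p in P:
    a=(pix(c,[*p,.024],1)-[225,200])*2; b=(pix(S,[*p,.024])-[u-50,v-60])*4
    cv2.circle(w,tuple(int(x) for x in a),3,(0,0,255),-1); cv2.circle(f,tuple(int(x) for x in b),3,(0,0,255),-1)
cv2.imwrite("pics/p4c.png",np.hstack([f,w]))
```

```text
pred wrist [[259.0, 227.0], [395.0, 227.0], [387.0, 345.0], [267.0, 345.0]]
```

View pics/p4c.png

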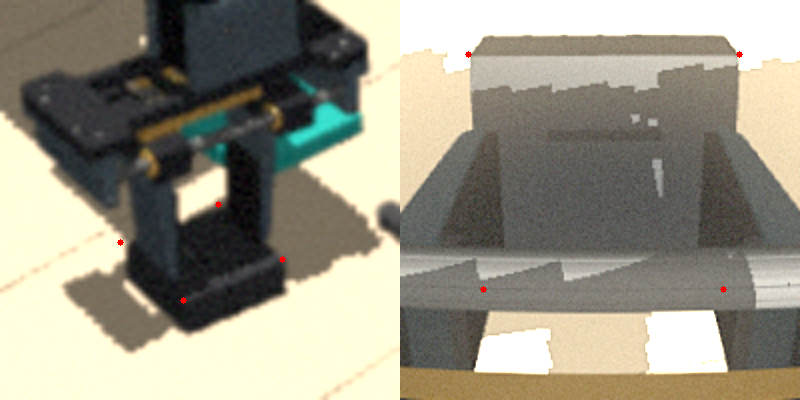

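Run:
```python
from h import *
from scipy.spatial.transform import Rotation as Ro
c=cam("wrist");o=arm.get_obs();R=Ro.from_quat(o["ee_rot"])
for d in(-.02,0,.01,.025):
    print(d,[np.round(pix(c,o["position"]+R.apply([x,y,d]),1)).tolist() for x in(-.016,.016) for y in(-.0456,-.03,.0456)])
print(o["position"],o["opening"],o["ee_rot"],o["force"])
```

```text
-0.02 [[230.0, 344.0], [262.0, 345.0], [422.0, 344.0], [223.0, 282.0], [257.0, 282.0], [429.0, 282.0]]
0 [[239.0, 324.0], [268.0, 325.0], [413.0, 324.0], [233.0, 267.0], [264.0, 267.0], [418.0, 267.0]]
0.01 [[243.0, 316.0], [271.0, 316.0], [409.0, 316.0], [238.0, 260.0], [267.0, 261.0], [414.0, 260.0]]
0.025 [[248.0, 304.0], [274.0, 304.0], [404.0, 304.0], [244.0, 252.0], [271.0, 252.0], [408.0, 252.0]]
[0.4304139  0.00937127 0.02890379] 0.049994707809785974 [ 9.95461577e-01 -9.51643114e-02 -3.00856868e-05  5.05298255e-05] [ 0.41055726  0.11844502 -0.82203228]
```

The p4 view shows the fingertips lying over the platform's top face, at wrist pixel (276,267). That matches tips level with the TCP, not 25 mm ahead of it. I'll use tip = TCP from now on, so I open and go lower slowly.

Request:
carry_out(
  motion=[
    {"grip": 91,"x": 0.005,"y": 0.003,"z": 0,"turn": 0},
    {"grip": 91,"x": 0.008,"y": 0.003,"z": 0,"turn": 0},
    {"grip": 91,"x": 0.008,"y": 0.003,"z": 0,"turn": 0},
    {"grip": 91,"x": 0.008,"y": 0.003,"z": 0,"turn": 0},
    {"grip": 91,"x": 0.008,"y": 0.003,"z": 0,"turn": 0},
  ],
)

```text
clock: 12.08
position: [0.4319, 0.0085, 0.0289]
ee_rot: [0.995, -0.095, 0.0, 0.0]
force: [0.3, -0.8, -0.2]
opening: 0.0806
grip_force: 0.0
```

Request:
carry_out(
  motion=[
    {"grip": 91,"x": 0,"y": 0,"z": 0,"turn": 0},
    {"grip": 91,"x": 0,"y": 0,"z": 0.02,"turn": 0},
    {"grip": 91,"x": 0,"y": 0,"z": 0.04,"turn": 0},
    {"grip": 91,"x": 0,"y": 0,"z": 0.055,"turn": 0},
    {"grip": 91,"x": 0,"y": 0,"z": 0.055,"turn": 0},
  ],
)

```text
clock: 12.5
position: [0.4312, 0.0085, 0.0172]
ee_rot: [0.995, -0.095, -0.001, 0.0]
force: [-0.0, 0.0, -0.4]
opening: 0.091
grip_force: 0.0
```

Request:
carry_out(
  motion=[
    {"grip": 91,"x": 0,"y": 0,"z": 0.015,"turn": 0},
    {"grip": 91,"x": 0,"y": 0,"z": 0.03,"turn": 0},
    {"grip": 91,"x": 0,"y": 0,"z": 0.045,"turn": 0},
    {"grip": 91,"x": 0,"y": 0,"z": 0.05,"turn": 0},
    {"grip": 91,"x": 0,"y": 0,"z": 0.05,"turn": 0},
  ],
)

```text
clock: 12.92
position: [0.4317, 0.0085, 0.0076]
ee_rot: [0.995, -0.095, -0.0, 0.0]
force: [0.1, -0.3, -0.0]
opening: 0.0912
grip_force: 0.0
```

No bench contact at 7.6 mm, which confirms it. Closing.

Request:
carry_out(
  motion=[
    {"grip": 60,"x": 0,"y": 0,"z": 0,"turn": 0},
    {"grip": 60,"x": 0,"y": 0,"z": 0,"turn": 0},
    {"grip": 60,"x": 0,"y": 0,"z": 0,"turn": 0},
    {"grip": 60,"x": 0,"y": 0,"z": 0,"turn": 0},
    {"grip": 60,"x": 0,"y": 0,"z": 0,"turn": 0},
  ],
  squeeze=25,
)

```text
clock: 13.33
position: [0.432, 0.0085, 0.0081]
ee_rot: [0.995, -0.095, 0.0, 0.0]
force: [-0.2, 0.2, 0.8]
opening: 0.0658
grip_force: 25.0
```

Run:
```python
from h import *
o=arm.get_obs();print(o["position"],theta(),o["opening"],o["grip_force"]); go([.4321,.0085,.007],-.1906); go([.4301,-.2474,.16],.033)
```

```text
[0.43197398 0.00846292 0.00805776] -1.7614203488663962 0.06583476240873107 24.999873665801715
shift [ 0.001 -0.     0.005] rows 0.0 turn -0.000 (q6 then 1.78)
shift [ 0.233  1.258 -0.76 ] rows 7.1 turn -0.285 (q6 then 1.02)
```

Request:
carry_out(
  motion=[
    {"grip": 60,"x": 0,"y": 0,"z": -0.15,"turn": 0},
    {"grip": 60,"x": 0,"y": 0,"z": -0.33,"turn": 0},
    {"grip": 60,"x": 0,"y": 0,"z": -0.5,"turn": 0},
    {"grip": 60,"x": 0,"y": 0,"z": -0.68,"turn": 0},
    {"grip": 60,"x": 0.01,"y": 0.08,"z": -0.78,"turn": 0},
  ],
)

```text
clock: 13.75
position: [0.4322, -0.0063, 0.1674]
ee_rot: [0.996, -0.094, 0.003, -0.001]
force: [1.4, -0.9, -1.6]
opening: 0.0657
grip_force: 25.0
```

Request:
carry_out(
  motion=[
    {"grip": 60,"x": 0.04,"y": 0.2,"z": 0,"turn": 0},
    {"grip": 60,"x": 0.08,"y": 0.4,"z": 0,"turn": 0},
    {"grip": 60,"x": 0.11,"y": 0.6,"z": 0,"turn": 0},
    {"grip": 60,"x": 0.15,"y": 0.8,"z": 0,"turn": 0},
    {"grip": 60,"x": 0.185,"y": 1.0,"z": 0,"turn": 0},
  ],
)

```text
clock: 14.17
position: [0.4284, -0.2126, 0.1636]
ee_rot: [0.995, -0.095, -0.0, -0.0]
force: [0.6, 0.8, -2.9]
opening: 0.0658
grip_force: 25.0
```

Request:
carry_out(
  motion=[
    {"grip": 60,"x": 0.035,"y": 0.16,"z": 0,"turn": -0.1},
    {"grip": 60,"x": 0.038,"y": 0.178,"z": 0,"turn": -0.2},
    {"grip": 60,"x": 0.038,"y": 0.178,"z": 0,"turn": -0.285},
    {"grip": 60,"x": 0.038,"y": 0.178,"z": 0,"turn": -0.285},
    {"grip": 60,"x": 0.038,"y": 0.178,"z": 0,"turn": -0.285},
  ],
)

```text
clock: 14.58
position: [0.4294, -0.2472, 0.1634]
ee_rot: [1.0, 0.016, -0.001, -0.0]
force: [-0.3, 0.0, -3.1]
opening: 0.066
grip_force: 25.0
```

Request:
carry_out(
  motion=[
    {"grip": 60,"x": 0,"y": 0,"z": 0,"turn": 0},
    {"grip": 60,"x": 0,"y": 0,"z": 0,"turn": 0},
    {"grip": 60,"x": 0,"y": 0,"z": 0,"turn": 0},
  ],
)

```text
clock: 14.83
position: [0.43, -0.2469, 0.164]
ee_rot: [1.0, 0.017, 0.0, 0.0]
force: [-0.7, 0.7, -2.1]
opening: 0.0658
grip_force: 25.0
```

Run:
```python
from h import *
o=arm.get_obs();print(o["position"],theta(),o["opening"],o["grip_force"]); go([.4303,-.2476,.123],.033)
c1,i1=load("p1"); print("shaft shoulder pred",[np.round(pix(c1,[.4303+a,-.2476+b,.114],1)).tolist() for a in(-.021,.021) for b in(-.021,.021)])
```

```text
[ 0.43000912 -0.24687411  0.16398477] -1.537341580350452 0.06582356941656498 24.999993975798134
shift [0.001 0.004 0.205] rows 1.0 turn 0.001 (q6 then 1.02)
shaft shoulder pred [[428.0, 226.0], [369.0, 223.0], [433.0, 165.0], [372.0, 161.0]]
```

Request:
carry_out(
  motion=[
    {"grip": 60,"x": 0.001,"y": 0.004,"z": 0.06,"turn": 0},
    {"grip": 60,"x": 0.001,"y": 0.004,"z": 0.12,"turn": 0},
    {"grip": 60,"x": 0.001,"y": 0.004,"z": 0.17,"turn": 0},
    {"grip": 60,"x": 0.001,"y": 0.004,"z": 0.19,"turn": 0},
    {"grip": 60,"x": 0.001,"y": 0.004,"z": 0.2,"turn": 0},
  ],
)

```text
clock: 15.25
position: [0.4298, -0.2478, 0.1232]
ee_rot: [1.0, 0.017, -0.001, -0.0]
force: [-0.3, -0.4, -2.6]
opening: 0.0657
grip_force: 25.0
```

Request:
carry_out(
  motion=[
    {"grip": 60,"x": 0,"y": 0,"z": 0,"turn": 0},
    {"grip": 60,"x": 0,"y": 0,"z": 0.006,"turn": 0},
    {"grip": 60,"x": 0,"y": 0,"z": 0.012,"turn": 0},
    {"grip": 60,"x": 0,"y": 0,"z": 0.012,"turn": 0},
    {"grip": 60,"x": 0,"y": 0,"z": 0.012,"turn": 0},
  ],
)

```text
clock: 15.67
position: [0.4306, -0.2484, 0.1221]
ee_rot: [1.0, 0.017, 0.001, 0.0]
force: [0.3, 0.4, -1.0]
opening: 0.0657
grip_force: 25.0
```

Request:
carry_out(
  motion=[
    {"grip": 60,"x": 0,"y": 0,"z": 0.004,"turn": 0},
    {"grip": 60,"x": 0,"y": 0,"z": 0.004,"turn": 0},
    {"grip": 60,"x": 0,"y": 0,"z": 0.004,"turn": 0},
  ],
)

```text
clock: 15.92
position: [0.4307, -0.2484, 0.122]
ee_rot: [1.0, 0.017, 0.001, 0.0]
force: [-1.4, 0.5, 5.5]
opening: 0.0659
grip_force: 25.0
```

Request:
carry_out(
  motion=[
    {"grip": 91,"x": 0,"y": 0,"z": 0,"turn": 0},
    {"grip": 91,"x": 0,"y": 0,"z": 0,"turn": 0},
    {"grip": 91,"x": 0,"y": 0,"z": 0,"turn": 0},
    {"grip": 91,"x": 0,"y": 0,"z": 0,"turn": 0},
    {"grip": 91,"x": 0,"y": 0,"z": 0,"turn": 0},
  ],
)

```text
clock: 16.33
position: [0.4302, -0.2482, 0.1207]
ee_rot: [1.0, 0.017, -0.0, 0.0]
force: [-0.0, -0.8, -0.1]
opening: 0.0909
grip_force: 0.0
```

Request:
carry_out(
  motion=[
    {"grip": 91,"x": 0,"y": 0,"z": -0.1,"turn": 0},
    {"grip": 91,"x": 0,"y": 0,"z": -0.2,"turn": 0},
    {"grip": 91,"x": 0,"y": 0,"z": -0.35,"turn": 0},
    {"grip": 91,"x": 0,"y": 0,"z": -0.35,"turn": 0},
  ],
)

```text
clock: 16.67
position: [0.433, -0.2499, 0.1957]
ee_rot: [1.0, 0.017, 0.004, 0.003]
force: [0.7, -2.0, 0.3]
opening: 0.0908
grip_force: 0.0
```

Run:
```python
from h import *
o=arm.get_obs();print(o["position"],theta(),o["opening"]); go([.575,-.2,.19]); go([.575,-.26,.19])
```

```text
[ 0.43299256 -0.24985163  0.19570486] -1.5376765927801457 0.09084815557838812
shift [ 0.718 -0.226  0.033] rows 3.6
shift [0.708 0.074 0.035] rows 3.4
```

Request:
carry_out(
  motion=[
    {"grip": 91,"x": 0.18,"y": -0.02,"z": 0,"turn": 0},
    {"grip": 91,"x": 0.36,"y": -0.04,"z": 0,"turn": 0},
    {"grip": 91,"x": 0.54,"y": -0.06,"z": 0,"turn": 0},
    {"grip": 91,"x": 0.72,"y": -0.08,"z": 0,"turn": 0},
    {"grip": 91,"x": 0.72,"y": -0.08,"z": 0,"turn": 0},
  ],
)

```text
clock: 17.08
position: [0.5794, -0.2264, 0.1893]
ee_rot: [1.0, 0.018, 0.002, -0.0]
force: [-0.5, -1.2, -0.3]
opening: 0.0908
grip_force: 0.0
```

Request:
carry_out(
  motion=[
    {"grip": 91,"x": 0,"y": 0,"z": 0,"turn": 0},
    {"grip": 91,"x": 0,"y": 0,"z": 0,"turn": 0},
    {"grip": 91,"x": 0,"y": 0,"z": 0,"turn": 0},
  ],
)

```text
clock: 17.33
position: [0.5723, -0.2275, 0.1905]
ee_rot: [1.0, 0.016, -0.001, -0.0]
force: [-0.3, 0.2, -0.7]
opening: 0.091
grip_force: 0.0
```

Run:
```python
from h import *
c,im=shot("f1"); print(arm.get_obs()["position"],theta())
uv=pix(c,[.656,-.23,.052],1); u,v=uv.astype(int); print(u,v)
h=cv2.cvtColor(im,cv2.COLOR_BGR2HSV); 
print(h[v-60:v+61:6,u-60:u+61:6,0]);print(h[v-60:v+61:6,u-60:u+61:6,1]);print(h[v-60:v+61:6,u-60:u+61:6,2])
```

```text
[ 0.57236087 -0.22761798  0.1908001 ] -1.538446497330666
331 130
[[20 20 19 19 19 19 19 20 20 19 18 19 19 19 19 20 17 19 21 19 20]
 [19 19 19 18 19 18 19 18 18 19 18 19 20 20 20 19 18 20 20 19 19]
 [19 20 19 19 19 20 19 19 19 20 19 21 20 19 19 19 20 18 19 20 18]
 [19 19 18 18 19 18 19 20 19 19 18 19 19 21 19 19 20 18 20 21 18]
 [19 20 19 19 19 20 19 19 19 21 19 19 19 19 19 20 18 19 19 19 19]
 [19 20 19 20 18 18 19 18 19 19 18 20 36 35 38 20 19 20 19 19 18]
 [18 19 19 19 21 19 18 27 37 36 35 38 38 25 38 19 20 18 19 21 18]
 [19 19 19 19 19 35 35 36 33 21 20 22 17 18 36 18 19 20 18 19 20]
 [20 19 18 20 21 34 20 19 20 20 18 20 20 21 38 21 19 20 19 18 19]
 [20 20 19 20 21 36 29 18 17 19 18 18 22 19 36 42 19 18 18 20 19]
 [19 19 20 20 19 32 34 20 17 20 19 20 19 22 20 36 21 19 18 20 20]
 [19 19 20 18 19 18 35 18 20 19 18 20 21 19 18 37 21 19 20 20 20]
 [18 18 20 20 18 20 33 18 18 20 20 19 19 20 23 36 21 19 20 19 18]
 [19 20 19 20 19 18 35 32 19 18 18 18 19 19 20 37 35 20 18 19 20]
 [19 19 19 19 20 18 34 37 18 19 19 17 34 34 37 34 36 19 20 19 18]
 [20 19 19 20 19 18 21 34 36 33 36 34 34 23 2
[... 2908 characters left out ...]
8 203 209 116 223 152 212 207 206 207 205 121 112 234 220 206
  208 205 205]
 [210 206 205 207 205 166 212 233 212 199 145 118 187 225 223 221 220 207
  206 205 211]
 [205 206 202 207 209 215 121 222 236 223 222 223 220 214 204 209 206 210
  204 207 210]
 [205 207 207 205 206 204 191 223 219 208 203 207 207 204 208 207 208 210
  207 205 205]
 [205 205 203 204 203 206 203 205 208 204 207 207 203 204 206 205 203 205
  210 205 206]
 [205 204 205 204 206 208 206 206 204 205 207 206 201 205 205 205 210 206
  207 207 203]
 [205 204 203 206 206 203 208 204 201 202 202 207 206 207 208 204 205 205
  207 205 205]
 [202 205 206 207 203 204 206 204 205 199 206 215 109 115 106 105 213 209
  206 209 207]]
```

Run:
```python
from h import *
c,im=load("f1"); h=cv2.cvtColor(im,cv2.COLOR_BGR2HSV)
m=((h[...,1]<50)&(h[...,2]>170)&(h[...,0]>24)&(h[...,0]<50)).astype(np.uint8)*255
m=cv2.morphologyEx(m,cv2.MORPH_CLOSE,np.ones((5,5)))
cs,_=cv2.findContours(m[:260],0,1); k=max(cs,key=cv2.contourArea); q=poly4(k); print(cv2.contourArea(k),q.tolist())
C=sub(im,q,3);print(C.tolist())
for z in(.047,.052,.057):print(z,*quad(c,C,z))
M,a,L=quad(c,C,.052); 
# height: top camera sees the ring centre
T=cam("top"); t=cv2.imread("pics/top0.png"); ht=cv2.cvtColor(t,cv2.COLOR_BGR2HSV); P=[pix(T,onz(c,x,.052,1)) for x in C]; Q=sub(t,P,3); print(np.round(P,1).tolist(),np.round(Q,1).tolist())
print("tri",[np.round(tri([ray(c,x,1),ray(T,y)])[0],4).tolist() for x,y in zip(C,Q)])
S=cam("scene"); s=cv2.imread("pics/scene0.png")
for k in range(4):
    n=np.array([np.cos(a+k*np.pi/2),np.sin(a+k*np.pi/2)]); t_=np.array([-n[1],n[0]])
    print(k,round((a+k*np.pi/2),2),[int(s[tuple(pix(S,[*(M+.025*n+dt*t_),z]).round().astype(int)[::-1])].max()) for z in(.015,.026,.037) for dt in(-.014,0,.014)])
camp=-S[1].T@S[2];print("cam",camp)
go([*M,.1],a)
```

```text
3586.5 [[356.0, 97.0], [369.0, 155.0], [311.0, 168.0], [297.0, 110.0]]
[[355.8763427734375, 96.58297729492188], [369.2765197753906, 155.31394958496094], [309.44580078125, 165.4803924560547], [296.2459411621094, 109.76897430419922]]
0.047 [ 0.65561912 -0.23077318] 0.2464287146500677 [0.05081007 0.05090727 0.04832335 0.05058937]
0.052 [ 0.65551658 -0.23067534] 0.24642871465006724 [0.04999702 0.05009266 0.04755009 0.04977985]
0.057 [ 0.65541405 -0.23057751] 0.24642871465006758 [0.04918396 0.04927805 0.04677683 0.04897033]
[[439.4, 159.3], [446.8, 182.5], [422.7, 187.7], [415.9, 165.5]] [[439.3999938964844, 159.3000030517578], [444.29998779296875, 183.3000030517578], [424.70001220703125, 190.60000610351562], [416.5, 167.0]]
tri [[0.6854, -0.2485, 0.052], [0.6376, -0.2614, 0.0405], [0.6241, -0.2147, 0.0481], [0.6716, -0.2011, 0.0499]]
0 0.25 [61, 89, 61, 62, 88, 62, 61, 71, 60]
1 1.82 [72, 155, 88, 61, 88, 88, 154, 88, 90]
2 3.39 [85, 88, 89, 73, 156, 87, 60, 74, 123]
3 4.96 [89, 87, 88, 89, 22, 87, 89, 57, 88]
cam [ 1.26010158 -0.74447183  0.84163038]
shift [0.415 0.029 0.454] rows 3.0 turn -0.273 (q6 then 0.99)
```

Request:
carry_out(
  motion=[
    {"grip": 91,"x": 0.13,"y": 0.01,"z": 0,"turn": -0.158},
    {"grip": 91,"x": 0.26,"y": 0.02,"z": 0,"turn": -0.316},
    {"grip": 91,"x": 0.38,"y": 0.03,"z": 0,"turn": -0.474},
    {"grip": 91,"x": 0.415,"y": 0.03,"z": 0,"turn": -0.632},
    {"grip": 91,"x": 0.415,"y": 0.03,"z": 0,"turn": -0.79},
  ],
)

```text
clock: 17.8
position: [0.6577, -0.231, 0.1905]
ee_rot: [0.946, 0.324, 0.0, 0.0]
force: [0.8, 0.5, -0.4]
opening: 0.091
grip_force: 0.0
```

Request:
carry_out(
  motion=[
    {"grip": 91,"x": 0,"y": 0,"z": 0,"turn": -0.158},
    {"grip": 91,"x": 0,"y": 0,"z": 0,"turn": -0.316},
    {"grip": 91,"x": 0,"y": 0,"z": 0,"turn": -0.474},
    {"grip": 91,"x": 0,"y": 0,"z": 0,"turn": -0.632},
    {"grip": 91,"x": 0,"y": 0,"z": 0,"turn": -0.79},
  ],
)

```text
clock: 18.22
position: [0.6557, -0.2312, 0.1913]
ee_rot: [0.802, 0.597, -0.0, 0.0]
force: [0.3, 0.4, 0.8]
opening: 0.091
grip_force: 0.0
```

Request:
carry_out(
  motion=[
    {"grip": 91,"x": 0,"y": 0,"z": 0,"turn": -0.158},
    {"grip": 91,"x": 0,"y": 0,"z": 0,"turn": -0.316},
    {"grip": 91,"x": 0,"y": 0,"z": 0.1,"turn": -0.474},
    {"grip": 91,"x": 0,"y": 0,"z": 0.25,"turn": -0.632},
    {"grip": 91,"x": 0,"y": 0,"z": 0.35,"turn": -0.68},
  ],
)

```text
clock: 18.63
position: [0.6551, -0.231, 0.1197]
ee_rot: [0.617, 0.787, -0.0, -0.0]
force: [-0.3, 0.3, -0.7]
opening: 0.0908
grip_force: 0.0
```

Request:
carry_out(
  motion=[
    {"grip": 91,"x": 0,"y": 0,"z": 0,"turn": 0},
    {"grip": 91,"x": 0,"y": 0,"z": 0,"turn": 0},
    {"grip": 91,"x": 0,"y": 0,"z": 0,"turn": 0},
  ],
)

```text
clock: 18.88
position: [0.6572, -0.2313, 0.1227]
ee_rot: [0.619, 0.785, 0.0, 0.001]
force: [-0.3, 0.6, 0.5]
opening: 0.0911
grip_force: 0.0
```

Run:
```python
from h import *
c,im=load("f1"); q=np.array([[355.9,96.6],[369.2,155.3],[311.0,168.0],[296.5,110.0]])
M,a,L=quad(c,q,.052); print(M,a,L)
c2,i2=shot("f2"); o=arm.get_obs(); print(o["position"],theta())
P=np.array([pix(c2,onz(c,x,.052,1),1) for x in q]);C=sub(i2,P,3); print(np.round(P,1).tolist(),np.round(C,1).tolist())
print([np.round(tri([ray(c,x,1),ray(c2,y,1)])[0],4).tolist() for x,y in zip(q,C)])
go([*M,.016],a)
```

```text
[ 0.65495268 -0.23105253] 0.2619750720437804 [0.04995443 0.04920158 0.04965066 0.04963789]
[ 0.65761359 -0.23129848  0.12309427] 0.23613672932226604
[[357.7, 285.9], [286.4, 287.6], [282.7, 218.8], [357.8, 216.2]] [[357.6000061035156, 285.8999938964844], [286.5, 287.70001220703125], [282.3999938964844, 217.60000610351562], [357.79998779296875, 216.1999969482422]]
[[0.6853, -0.2485, 0.052], [0.6372, -0.2613, 0.0523], [0.6243, -0.2137, 0.0491], [0.6726, -0.2005, 0.052]]
shift [ 0.005 -0.014  0.535] rows 2.6 turn -0.033 (q6 then -0.60)
```

Request:
carry_out(
  motion=[
    {"grip": 91,"x": 0.003,"y": -0.013,"z": 0.16,"turn": -0.03},
    {"grip": 91,"x": 0.003,"y": -0.013,"z": 0.32,"turn": -0.03},
    {"grip": 91,"x": 0.003,"y": -0.013,"z": 0.44,"turn": -0.03},
    {"grip": 91,"x": 0.003,"y": -0.013,"z": 0.51,"turn": -0.03},
    {"grip": 91,"x": 0.003,"y": -0.013,"z": 0.54,"turn": -0.03},
  ],
)

```text
clock: 19.35
position: [0.6536, -0.2306, 0.0118]
ee_rot: [0.609, 0.793, -0.0, -0.001]
force: [0.4, 0.6, 0.2]
opening: 0.0909
grip_force: 0.0
```

Request:
carry_out(
  motion=[
    {"grip": 60,"x": 0,"y": 0,"z": 0,"turn": 0},
    {"grip": 46,"x": 0,"y": 0,"z": 0,"turn": 0},
    {"grip": 46,"x": 0,"y": 0,"z": 0,"turn": 0},
    {"grip": 46,"x": 0,"y": 0,"z": 0,"turn": 0},
    {"grip": 46,"x": 0,"y": 0,"z": 0,"turn": 0},
  ],
  squeeze=15,
)

```text
clock: 19.77
position: [0.6548, -0.2309, 0.0142]
ee_rot: [0.609, 0.793, 0.0, 0.001]
force: [-0.6, -0.5, -0.1]
opening: 0.0606
grip_force: 0.0
```

Request:
carry_out(
  motion=[
    {"grip": 46,"x": 0,"y": 0,"z": 0,"turn": 0},
    {"grip": 46,"x": 0,"y": 0,"z": 0,"turn": 0},
    {"grip": 46,"x": 0,"y": 0,"z": 0,"turn": 0},
  ],
)

```text
clock: 20.02
position: [0.6544, -0.2308, 0.0134]
ee_rot: [0.609, 0.793, 0.0, 0.0]
force: [-0.8, 0.4, 2.3]
opening: 0.0499
grip_force: 15.0
```

Run:
```python
from h import *
o=arm.get_obs();print(o["position"],theta(),o["opening"],o["grip_force"]); go([.4305,-.248,.22],.033)
```

```text
[ 0.65438827 -0.2307961   0.01344012] 0.26088055707196495 0.04989888189720959 14.99971429235302
shift [ 0.205 -1.103 -1.034] rows 7.3 turn 0.290 (q6 then -0.56)
```

Request:
carry_out(
  motion=[
    {"grip": 46,"x": 0,"y": 0,"z": -0.15,"turn": 0},
    {"grip": 46,"x": 0,"y": 0,"z": -0.35,"turn": 0},
    {"grip": 46,"x": 0,"y": 0,"z": -0.55,"turn": 0},
    {"grip": 46,"x": 0,"y": 0,"z": -0.75,"turn": 0},
    {"grip": 46,"x": 0,"y": 0,"z": -0.9,"turn": 0},
  ],
)

```text
clock: 20.43
position: [0.6546, -0.2309, 0.1963]
ee_rot: [0.609, 0.793, 0.0, 0.002]
force: [-0.2, 0.1, -1.1]
opening: 0.0499
grip_force: 15.0
```

Request:
carry_out(
  motion=[
    {"grip": 46,"x": 0.03,"y": -0.17,"z": 0,"turn": 0},
    {"grip": 46,"x": 0.07,"y": -0.37,"z": 0,"turn": 0},
    {"grip": 46,"x": 0.11,"y": -0.57,"z": 0,"turn": 0},
    {"grip": 46,"x": 0.14,"y": -0.77,"z": 0,"turn": 0},
    {"grip": 46,"x": 0.175,"y": -0.95,"z": 0,"turn": 0},
  ],
)

```text
clock: 20.85
position: [0.4587, -0.2456, 0.1923]
ee_rot: [0.609, 0.793, -0.0, -0.001]
force: [0.2, -0.5, -1.3]
opening: 0.0501
grip_force: 15.0
```

Request:
carry_out(
  motion=[
    {"grip": 46,"x": 0.025,"y": -0.12,"z": 0,"turn": 0.1},
    {"grip": 46,"x": 0.03,"y": -0.153,"z": 0,"turn": 0.2},
    {"grip": 46,"x": 0.03,"y": -0.153,"z": 0,"turn": 0.29},
    {"grip": 46,"x": 0.03,"y": -0.153,"z": 0,"turn": 0.29},
    {"grip": 46,"x": 0.03,"y": -0.153,"z": 0,"turn": 0.29},
  ],
)

```text
clock: 21.27
position: [0.4303, -0.248, 0.1927]
ee_rot: [0.695, 0.719, -0.0, 0.0]
force: [0.4, -0.7, -0.4]
opening: 0.0497
grip_force: 15.0
```

Request:
carry_out(
  motion=[
    {"grip": 46,"x": 0,"y": 0,"z": 0,"turn": 0},
    {"grip": 46,"x": 0,"y": 0,"z": 0,"turn": 0},
    {"grip": 46,"x": 0,"y": 0,"z": 0,"turn": 0},
  ],
)

```text
clock: 21.52
position: [0.4307, -0.2479, 0.1925]
ee_rot: [0.695, 0.719, -0.0, -0.0]
force: [0.0, 0.4, -0.7]
opening: 0.0502
grip_force: 15.0
```

Run:
```python
from h import *
o=arm.get_obs();print(o["position"],theta(),o["opening"],o["grip_force"]); go([.4303,-.2482,.153],.033)
```

```text
[ 0.43065076 -0.24785528  0.19252215] 0.03429545144368681 0.05023767198308399 14.99937503831461
shift [-0.002 -0.002  0.198] rows 0.9 turn 0.002 (q6 then -0.56)
```

Request:
carry_out(
  motion=[
    {"grip": 46,"x": -0.002,"y": -0.002,"z": 0.06,"turn": 0},
    {"grip": 46,"x": -0.002,"y": -0.002,"z": 0.12,"turn": 0},
    {"grip": 46,"x": -0.002,"y": -0.002,"z": 0.16,"turn": 0},
    {"grip": 46,"x": -0.002,"y": -0.002,"z": 0.18,"turn": 0},
    {"grip": 46,"x": -0.002,"y": -0.002,"z": 0.195,"turn": 0},
  ],
)

```text
clock: 21.93
position: [0.43, -0.2483, 0.1532]
ee_rot: [0.695, 0.719, -0.0, -0.0]
force: [0.1, -0.4, -1.5]
opening: 0.0504
grip_force: 15.0
```

Request:
carry_out(
  motion=[
    {"grip": 46,"x": 0,"y": 0,"z": 0,"turn": 0},
    {"grip": 46,"x": 0,"y": 0,"z": 0.004,"turn": 0},
    {"grip": 46,"x": 0,"y": 0,"z": 0.008,"turn": 0},
    {"grip": 46,"x": 0,"y": 0,"z": 0.01,"turn": 0},
    {"grip": 46,"x": 0,"y": 0,"z": 0.01,"turn": 0},
  ],
)

```text
clock: 22.35
position: [0.4301, -0.2485, 0.152]
ee_rot: [0.695, 0.719, 0.0, 0.0]
force: [0.3, 0.7, -0.6]
opening: 0.0498
grip_force: 15.0
```

Request:
carry_out(
  motion=[
    {"grip": 46,"x": 0,"y": 0,"z": 0,"turn": 0},
    {"grip": 46,"x": 0,"y": 0,"z": 0.003,"turn": 0},
    {"grip": 46,"x": 0,"y": 0,"z": 0.003,"turn": 0},
    {"grip": 46,"x": 0,"y": 0,"z": 0.003,"turn": 0},
  ],
)

```text
clock: 22.68
position: [0.4301, -0.2485, 0.1514]
ee_rot: [0.695, 0.719, 0.0, 0.0]
force: [0.3, 0.4, 0.4]
opening: 0.0499
grip_force: 15.0
```

Request:
carry_out(
  motion=[
    {"grip": 75,"x": 0,"y": 0,"z": 0,"turn": 0},
    {"grip": 91,"x": 0,"y": 0,"z": 0,"turn": 0},
    {"grip": 91,"x": 0,"y": 0,"z": 0,"turn": 0},
    {"grip": 91,"x": 0,"y": 0,"z": 0,"turn": 0},
    {"grip": 91,"x": 0,"y": 0,"z": 0,"turn": 0},
  ],
)

```text
clock: 23.1
position: [0.43, -0.2484, 0.1512]
ee_rot: [0.695, 0.719, -0.0, 0.0]
force: [-0.1, -0.3, 0.2]
opening: 0.0804
grip_force: 0.0
```

Request:
carry_out(
  motion=[
    {"grip": 91,"x": 0,"y": 0,"z": 0,"turn": 0},
    {"grip": 91,"x": 0,"y": 0,"z": -0.1,"turn": 0},
    {"grip": 91,"x": 0,"y": 0,"z": -0.22,"turn": 0},
    {"grip": 91,"x": 0,"y": 0,"z": -0.37,"turn": 0},
    {"grip": 91,"x": 0,"y": 0,"z": -0.37,"turn": 0},
  ],
)

```text
clock: 23.52
position: [0.4327, -0.25, 0.2305]
ee_rot: [0.695, 0.719, 0.001, 0.005]
force: [0.7, -0.4, -0.2]
opening: 0.0909
grip_force: 0.0
```

Request:
carry_out(
  motion=[
    {"grip": 91,"x": 0.12,"y": 0.15,"z": 0,"turn": 0},
    {"grip": 91,"x": 0.24,"y": 0.3,"z": 0,"turn": 0},
    {"grip": 91,"x": 0.36,"y": 0.46,"z": 0,"turn": 0},
    {"grip": 91,"x": 0.48,"y": 0.62,"z": 0,"turn": 0},
    {"grip": 91,"x": 0.6,"y": 0.78,"z": 0.05,"turn": 0},
  ],
)

```text
clock: 23.93
position: [0.5842, -0.1222, 0.2167]
ee_rot: [0.695, 0.719, 0.001, 0.002]
force: [0.7, -1.0, 0.5]
opening: 0.091
grip_force: 0.0
```

Request:
carry_out(
  motion=[
    {"grip": 91,"x": 0.1,"y": 0.15,"z": 0.05,"turn": 0},
    {"grip": 91,"x": 0.18,"y": 0.32,"z": 0.1,"turn": 0},
    {"grip": 91,"x": 0.18,"y": 0.32,"z": 0.1,"turn": 0},
    {"grip": 91,"x": 0.18,"y": 0.32,"z": 0.1,"turn": 0},
    {"grip": 91,"x": 0.18,"y": 0.32,"z": 0.1,"turn": 0},
  ],
)

```text
clock: 24.35
position: [0.6442, -0.0853, 0.1946]
ee_rot: [0.695, 0.719, -0.001, -0.0]
force: [-0.5, 0.4, -0.0]
opening: 0.0912
grip_force: 0.0
```

Run:
```python
from h import *
arm.read_camera("scene"); c,im=shot("r1"); print(arm.get_obs()["position"],theta())
h=cv2.cvtColor(im,cv2.COLOR_BGR2HSV); uv=pix(c,[.647,-.017,.05],1); u,v=uv.astype(int); print(u,v)
m=(h[...,0]<14)&(h[...,1]>95)&(h[...,2]>30)
k=blob(m,uv); q=poly4(k); print(cv2.contourArea(k),q.tolist())
for z in(0,.005,.01): print(z,*quad(c,q,z))
w=cv2.resize(im[v-95:v+95,u-95:u+95],(600,600),interpolation=cv2.INTER_CUBIC); cv2.imwrite("pics/r1c.png",w)
```

```text
[ 0.6439127  -0.08598814  0.19574596] 0.03214758694537472
331 148
8461.5 [[325.0, 83.0], [396.0, 144.0], [330.0, 208.0], [265.0, 153.0]]
0 [ 0.64574854 -0.01609128] -0.6956716179496228 [0.09130755 0.09145204 0.08451931 0.0901307 ]
0.005 [ 0.64569394 -0.01599196] -0.695671617949623 [0.09005452 0.09019703 0.08335944 0.08889383]
0.01 [ 0.64563934 -0.01589263] -0.695671617949623 [0.08880149 0.08894202 0.08219956 0.08765695]
```

View pics/r1c.png

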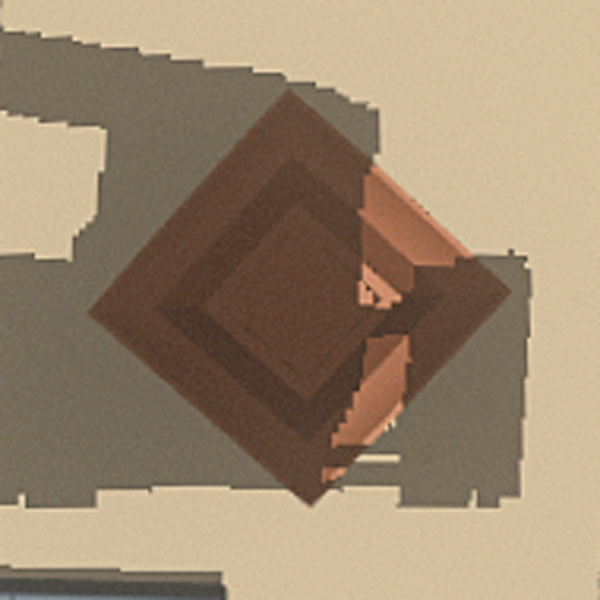

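The crop shows the brown roof in shadow, with eaves corners at crop (289,90), (511,292), (311,506) and (88,313), and collar corners near (301,203), (397,304), (306,400) and (203,306).

Run:
```python
from h import *
c,im=load("r1"); f=190/600; off=[331-95,148-95]
E=np.array([(289,90),(511,292),(311,506),(88,313)])*f+off-.35; K=np.array([(301,203),(397,304),(306,400),(203,306)])*f+off-.35
for z in(0,.006,.01): print("eaves",z,*quad(c,E,z))
print("collar",*quad(c,K,.05))
c1,i1=load("s1")
R=np.array([(445,135),(665,32),(727,252),(530,357)])-[400,0]; R=R*130/400+[450,170]-.4
K1=np.array([(590,198),(681,152),(699,245),(620,298)])-[400,0]; K1=K1*130/400+[450,170]-.4
for a in E:  # match to the s1 corners
    best=min(R,key=lambda b:np.linalg.norm(onz(c1,b,.008,1)-onz(c,a,.008,1))); print(*tri([ray(c,a,1),ray(c1,best,1)]))
for a in K:
    best=min(K1,key=lambda b:np.linalg.norm(onz(c1,b,.05,1)-onz(c,a,.05,1))); print("col",*tri([ray(c,a,1),ray(c1,best,1)]))
m,a,_=quad(c,E,.008); go([*m,.1],a)
```

```text
eaves 0 [ 0.64733875 -0.01676558] -0.6991818446716123 [0.09278239 0.09245704 0.09283544 0.09292328]
eaves 0.006 [ 0.64724704 -0.01663529] -0.6991818446716123 [0.09125447 0.09093448 0.09130665 0.09139304]
eaves 0.01 [ 0.6471859  -0.01654842] -0.6991818446716124 [0.09023586 0.08991944 0.09028745 0.09037288]
collar [ 0.64706875 -0.01672429] -0.7321831829382415 [0.03707962 0.03554906 0.03739018 0.03784143]
[0.64150227 0.04738609 0.00682273] [0.3, 0.3]
[ 0.71005225 -0.01113035  0.01323607] [0.2, 0.2]
[ 0.65239938 -0.07869539  0.01554741] [0.2, 0.2]
[ 0.5839419  -0.02201868  0.01221077] [0.2, 0.2]
col [0.64575211 0.0101275  0.04914115] [0.2, 0.2]
col [ 0.67294956 -0.01599461  0.0466845 ] [0.2, 0.2]
col [ 0.64927693 -0.04356126  0.04273558] [0.0, 0.0]
col [ 0.62111695 -0.01828534  0.05000464] [0.3, 0.3]
shift [0.346 0.028 0.479] rows 2.8 turn 0.931 (q6 then 0.67)
```

Request:
carry_out(
  motion=[
    {"grip": 91,"x": 0.11,"y": 0.01,"z": 0,"turn": 0.156},
    {"grip": 91,"x": 0.22,"y": 0.02,"z": 0,"turn": 0.312},
    {"grip": 91,"x": 0.32,"y": 0.026,"z": 0,"turn": 0.468},
    {"grip": 91,"x": 0.346,"y": 0.028,"z": 0,"turn": 0.624},
    {"grip": 91,"x": 0.346,"y": 0.028,"z": 0,"turn": 0.78},
  ],
)

```text
clock: 24.87
position: [0.6473, -0.0151, 0.1964]
ee_rot: [0.881, 0.473, 0.001, 0.0]
force: [-0.1, -0.6, 0.0]
opening: 0.091
grip_force: 0.0
```

Request:
carry_out(
  motion=[
    {"grip": 80,"x": 0,"y": 0,"z": 0.1,"turn": 0.151},
    {"grip": 80,"x": 0,"y": 0,"z": 0.25,"turn": 0.151},
    {"grip": 80,"x": 0,"y": 0,"z": 0.4,"turn": 0.151},
    {"grip": 80,"x": 0,"y": 0,"z": 0.5,"turn": 0.151},
    {"grip": 80,"x": 0,"y": 0,"z": 0.5,"turn": 0.151},
  ],
)

```text
clock: 25.28
position: [0.6441, -0.0168, 0.0914]
ee_rot: [0.907, 0.422, -0.004, -0.002]
force: [-0.7, -1.1, -0.4]
opening: 0.08
grip_force: 0.0
```

Request:
carry_out(
  motion=[
    {"grip": 80,"x": 0,"y": 0,"z": 0,"turn": 0},
    {"grip": 80,"x": 0,"y": 0,"z": 0,"turn": 0},
    {"grip": 80,"x": 0,"y": 0,"z": 0,"turn": 0},
  ],
)

```text
clock: 25.53
position: [0.6493, -0.0163, 0.0977]
ee_rot: [0.906, 0.422, 0.002, 0.001]
force: [-0.2, 0.1, -0.7]
opening: 0.0801
grip_force: 0.0
```

Run:
```python
from h import *
o=arm.get_obs();print(o["position"],theta(),o["opening"]); go([.6472,-.0166,.0395],-.70)
```

```text
[ 0.64929003 -0.01631136  0.09771859] -0.698648675573694 0.0801040793805956
shift [-0.009 -0.008  0.291] rows 1.4 turn 0.002 (q6 then 0.67)
```

Request:
carry_out(
  motion=[
    {"grip": 80,"x": -0.006,"y": -0.006,"z": 0.08,"turn": 0},
    {"grip": 80,"x": -0.006,"y": -0.006,"z": 0.16,"turn": 0},
    {"grip": 80,"x": -0.006,"y": -0.006,"z": 0.22,"turn": 0},
    {"grip": 80,"x": -0.006,"y": -0.006,"z": 0.265,"turn": 0},
    {"grip": 80,"x": -0.006,"y": -0.006,"z": 0.285,"turn": 0},
  ],
)

```text
clock: 25.95
position: [0.6461, -0.016, 0.0375]
ee_rot: [0.906, 0.423, -0.0, -0.0]
force: [0.6, 0.9, 0.1]
opening: 0.0803
grip_force: 0.0
```

Request:
carry_out(
  motion=[
    {"grip": 80,"x": 0,"y": 0,"z": 0,"turn": 0},
    {"grip": 80,"x": 0,"y": 0,"z": 0,"turn": 0},
    {"grip": 80,"x": 0,"y": 0,"z": 0,"turn": 0},
  ],
)

```text
clock: 26.2
position: [0.647, -0.016, 0.039]
ee_rot: [0.906, 0.423, 0.001, 0.0]
force: [0.2, 0.6, -0.2]
opening: 0.0803
grip_force: 0.0
```

Request:
carry_out(
  motion=[
    {"grip": 33,"x": 0,"y": 0,"z": 0,"turn": 0},
    {"grip": 33,"x": 0,"y": 0,"z": 0,"turn": 0},
    {"grip": 33,"x": 0,"y": 0,"z": 0,"turn": 0},
    {"grip": 33,"x": 0,"y": 0,"z": 0,"turn": 0},
    {"grip": 33,"x": 0,"y": 0,"z": 0,"turn": 0},
  ],
  squeeze=45,
)

```text
clock: 26.62
position: [0.6463, -0.016, 0.0383]
ee_rot: [0.906, 0.423, 0.0, 0.0]
force: [0.1, -1.3, -0.2]
opening: 0.0494
grip_force: 0.0
```

Request:
carry_out(
  motion=[
    {"grip": 33,"x": 0,"y": 0,"z": 0,"turn": 0},
    {"grip": 33,"x": 0,"y": 0,"z": 0,"turn": 0},
    {"grip": 33,"x": 0,"y": 0,"z": 0,"turn": 0},
  ],
)

```text
clock: 26.87
position: [0.6465, -0.0161, 0.0382]
ee_rot: [0.906, 0.423, 0.0, 0.0]
force: [0.7, -0.5, -0.2]
opening: 0.0374
grip_force: 45.0
```

Run:
```python
from h import *
o=arm.get_obs();print(o["position"],theta(),o["opening"],o["grip_force"],o["force"]); go([.6472,-.0166,.0395],-.70); go([.43,-.248,.25],.033)
```

```text
[ 0.64653371 -0.01609016  0.03821283] -0.6979621577595687 0.03742002944052652 45.00004202127457 [ 0.65679375 -0.52475724 -0.16277645]
shift [ 0.     0.004 -0.006] rows 0.0 turn 0.003 (q6 then 0.67)
shift [-1.584 -0.084 -1.059] rows 9.1 turn -0.931 (q6 then -0.56)
```

Request:
carry_out(
  motion=[
    {"grip": 33,"x": 0,"y": 0,"z": -0.08,"turn": 0},
    {"grip": 33,"x": 0,"y": 0,"z": -0.2,"turn": 0},
    {"grip": 33,"x": 0,"y": 0,"z": -0.35,"turn": 0},
    {"grip": 33,"x": 0,"y": 0,"z": -0.5,"turn": 0},
    {"grip": 33,"x": 0,"y": 0,"z": -0.63,"turn": 0},
  ],
)

```text
clock: 27.28
position: [0.6456, -0.0159, 0.1647]
ee_rot: [0.906, 0.423, -0.001, -0.0]
force: [0.4, 0.2, -4.7]
opening: 0.0375
grip_force: 45.0
```

Request:
carry_out(
  motion=[
    {"grip": 33,"x": 0,"y": 0,"z": -0.12,"turn": 0},
    {"grip": 33,"x": 0,"y": 0,"z": -0.25,"turn": 0},
    {"grip": 33,"x": -0.1,"y": -0.005,"z": -0.35,"turn": 0},
    {"grip": 33,"x": -0.25,"y": -0.014,"z": -0.4,"turn": 0},
    {"grip": 33,"x": -0.4,"y": -0.021,"z": -0.4,"turn": 0},
  ],
)

```text
clock: 27.7
position: [0.592, -0.0747, 0.2459]
ee_rot: [0.906, 0.423, 0.001, 0.001]
force: [0.1, 0.7, -4.7]
opening: 0.0377
grip_force: 45.0
```

Request:
carry_out(
  motion=[
    {"grip": 33,"x": -0.17,"y": -0.009,"z": 0,"turn": 0},
    {"grip": 33,"x": -0.34,"y": -0.018,"z": 0,"turn": 0},
    {"grip": 33,"x": -0.51,"y": -0.027,"z": 0,"turn": 0},
    {"grip": 33,"x": -0.67,"y": -0.036,"z": 0,"turn": 0},
    {"grip": 33,"x": -0.82,"y": -0.043,"z": 0,"turn": 0},
  ],
)

```text
clock: 28.12
position: [0.4773, -0.1953, 0.243]
ee_rot: [0.906, 0.423, -0.001, -0.001]
force: [-0.0, 0.0, -4.2]
opening: 0.0377
grip_force: 45.0
```

Run:
```python
from h import *
o=arm.get_obs();print(o["position"],theta(),o["opening"],o["grip_force"],o["force"]);go([.43,-.248,.24],.033)
```

```text
[ 0.47726435 -0.19531751  0.24301296] -0.698095573192244 0.03770174657831253 45.00126600265503 [-0.04325414  0.04932412 -4.17999752]
shift [-0.354 -0.012  0.016] rows 1.7 turn -0.931 (q6 then -0.56)
```

Request:
carry_out(
  motion=[
    {"grip": 33,"x": -0.13,"y": -0.005,"z": 0,"turn": -0.12},
    {"grip": 33,"x": -0.25,"y": -0.01,"z": 0,"turn": -0.26},
    {"grip": 33,"x": -0.32,"y": -0.012,"z": 0,"turn": -0.41},
    {"grip": 33,"x": -0.35,"y": -0.012,"z": 0,"turn": -0.56},
    {"grip": 33,"x": -0.35,"y": -0.012,"z": 0,"turn": -0.71},
  ],
)

```text
clock: 28.53
position: [0.4308, -0.2475, 0.2431]
ee_rot: [0.754, 0.657, -0.001, -0.001]
force: [0.8, -1.0, -4.4]
opening: 0.0377
grip_force: 45.0
```

Request:
carry_out(
  motion=[
    {"grip": 33,"x": 0,"y": 0,"z": 0,"turn": -0.12},
    {"grip": 33,"x": 0,"y": 0,"z": 0,"turn": -0.22},
    {"grip": 33,"x": 0,"y": 0,"z": 0,"turn": -0.22},
    {"grip": 33,"x": 0,"y": 0,"z": 0,"turn": -0.22},
    {"grip": 33,"x": 0,"y": 0,"z": 0,"turn": -0.22},
  ],
)

```text
clock: 28.95
position: [0.4325, -0.2465, 0.2436]
ee_rot: [0.696, 0.718, -0.0, -0.001]
force: [0.4, -0.2, -3.9]
opening: 0.0376
grip_force: 45.0
```

Run:
```python
from h import *
o=arm.get_obs();print(o["position"],theta(),o["opening"],o["force"]);go([.4302,-.2485,.2222],.033)
```

```text
[ 0.43250738 -0.2464665   0.24360235] 0.030809984762851517 0.03761402312118511 [ 0.39677888 -0.15511678 -3.8636367 ]
shift [-0.01  -0.012  0.107] rows 0.5 turn -0.003 (q6 then -0.56)
```

Request:
carry_out(
  motion=[
    {"grip": 33,"x": -0.01,"y": -0.012,"z": 0.0,"turn": 0},
    {"grip": 33,"x": -0.01,"y": -0.012,"z": 0.02,"turn": 0},
    {"grip": 33,"x": -0.01,"y": -0.012,"z": 0.05,"turn": 0},
    {"grip": 33,"x": -0.01,"y": -0.012,"z": 0.075,"turn": 0},
    {"grip": 33,"x": -0.01,"y": -0.012,"z": 0.09,"turn": 0},
  ],
)

```text
clock: 29.37
position: [0.43, -0.2485, 0.225]
ee_rot: [0.696, 0.718, -0.0, -0.001]
force: [0.2, -0.3, -4.3]
opening: 0.0378
grip_force: 45.0
```

Request:
carry_out(
  motion=[
    {"grip": 33,"x": 0,"y": 0,"z": 0,"turn": 0},
    {"grip": 33,"x": 0,"y": 0,"z": 0.006,"turn": 0},
    {"grip": 33,"x": 0,"y": 0,"z": 0.012,"turn": 0},
    {"grip": 33,"x": 0,"y": 0,"z": 0.014,"turn": 0},
    {"grip": 33,"x": 0,"y": 0,"z": 0.014,"turn": 0},
  ],
)

```text
clock: 29.78
position: [0.4305, -0.2489, 0.2234]
ee_rot: [0.696, 0.718, -0.0, 0.0]
force: [-0.0, -0.5, -4.1]
opening: 0.0378
grip_force: 45.0
```

Request:
carry_out(
  motion=[
    {"grip": 33,"x": 0,"y": 0,"z": 0,"turn": 0},
    {"grip": 33,"x": 0,"y": 0,"z": 0.003,"turn": 0},
    {"grip": 33,"x": 0,"y": 0,"z": 0.003,"turn": 0},
    {"grip": 33,"x": 0,"y": 0,"z": 0.003,"turn": 0},
  ],
)

```text
clock: 30.12
position: [0.4305, -0.2488, 0.2228]
ee_rot: [0.696, 0.718, -0.0, 0.0]
force: [0.6, 0.2, -5.1]
opening: 0.0375
grip_force: 45.0
```

Request:
carry_out(
  motion=[
    {"grip": 33,"x": 0,"y": 0,"z": 0.004,"turn": 0},
    {"grip": 33,"x": 0,"y": 0,"z": 0.004,"turn": 0},
    {"grip": 33,"x": 0,"y": 0,"z": 0.004,"turn": 0},
  ],
)

```text
clock: 30.37
position: [0.4307, -0.2489, 0.2222]
ee_rot: [0.696, 0.718, 0.0, 0.0]
force: [-0.1, 0.0, -2.4]
opening: 0.0379
grip_force: 45.0
```

Request:
carry_out(
  motion=[
    {"grip": 33,"x": 0,"y": 0,"z": 0.002,"turn": 0},
    {"grip": 33,"x": 0,"y": 0,"z": 0.002,"turn": 0},
    {"grip": 80,"x": 0,"y": 0,"z": 0.002,"turn": 0},
    {"grip": 80,"x": 0,"y": 0,"z": 0.002,"turn": 0},
    {"grip": 80,"x": 0,"y": 0,"z": 0.002,"turn": 0},
  ],
)

```text
clock: 30.78
position: [0.4308, -0.249, 0.2219]
ee_rot: [0.696, 0.718, 0.0, 0.001]
force: [-0.8, -0.0, -1.4]
opening: 0.0551
grip_force: 0.0
```

Request:
carry_out(
  motion=[
    {"grip": 80,"x": 0,"y": 0,"z": 0,"turn": 0},
    {"grip": 80,"x": 0,"y": 0,"z": 0,"turn": 0},
    {"grip": 80,"x": 0,"y": 0,"z": -0.06,"turn": 0},
    {"grip": 80,"x": 0,"y": 0,"z": -0.16,"turn": 0},
    {"grip": 80,"x": 0,"y": 0,"z": -0.28,"turn": 0},
  ],
)

```text
clock: 31.2
position: [0.4298, -0.2484, 0.277]
ee_rot: [0.696, 0.718, -0.0, -0.002]
force: [0.4, -0.4, 0.0]
opening: 0.0799
grip_force: 0.0
```

Request:
carry_out(
  motion=[
    {"grip": 80,"x": 0.2,"y": 0.01,"z": 0,"turn": 0},
    {"grip": 80,"x": 0.4,"y": 0.03,"z": 0.05,"turn": 0},
    {"grip": 80,"x": 0.6,"y": 0.06,"z": 0.1,"turn": 0},
    {"grip": 80,"x": 0.8,"y": 0.08,"z": 0.15,"turn": 0},
    {"grip": 80,"x": 1.0,"y": 0.1,"z": 0.2,"turn": 0},
  ],
)

```text
clock: 31.62
position: [0.4439, -0.0467, 0.2374]
ee_rot: [0.696, 0.718, 0.0, 0.0]
force: [-0.0, 0.6, 0.3]
opening: 0.0802
grip_force: 0.0
```

Request:
carry_out(
  motion=[
    {"grip": 80,"x": 0.2,"y": 0.02,"z": 0.05,"turn": 0},
    {"grip": 80,"x": 0.4,"y": 0.04,"z": 0.1,"turn": 0},
    {"grip": 80,"x": 0.6,"y": 0.06,"z": 0.15,"turn": 0},
    {"grip": 80,"x": 0.8,"y": 0.08,"z": 0.2,"turn": 0},
    {"grip": 80,"x": 0.9,"y": 0.1,"z": 0.25,"turn": 0},
  ],
)

```text
clock: 32.03
position: [0.458, 0.1361, 0.1873]
ee_rot: [0.695, 0.719, 0.001, -0.0]
force: [0.6, 0.4, 0.1]
opening: 0.08
grip_force: 0.0
```

Request:
carry_out(
  motion=[
    {"grip": 80,"x": 0,"y": 0,"z": 0,"turn": 0},
    {"grip": 80,"x": 0,"y": 0,"z": 0,"turn": 0},
    {"grip": 80,"x": 0,"y": 0,"z": 0,"turn": 0},
  ],
)

```text
clock: 32.28
position: [0.4582, 0.1317, 0.1877]
ee_rot: [0.696, 0.719, -0.0, 0.0]
force: [-0.5, -1.0, -0.4]
opening: 0.0797
grip_force: 0.0
```

```bash
cat >> h.py <<'E'
def green(c,im,near,ang=0):
    h=cv2.cvtColor(im,cv2.COLOR_BGR2HSV); m=(h[...,0]>45)&(h[...,0]<83)&(h[...,1]>90)
    m&=~((h[...,0]>82))
    k=blob(m,pix(c,near,1)); (x,y),r=cv2.minEnclosingCircle(k); M=cv2.moments(k); return (x,y),r,(M["m10"]/M["m00"],M["m01"]/M["m00"]),cv2.contourArea(k)
E
python3 - <<'E'
from h import *
c,im=shot("j1"); print(arm.get_obs()["position"],theta())
g=green(c,im,[.458,.228,.02]); print(g); print(onz(c,g[2],.0185,1), onz(c,g[0],.0185,1))
p=onz(c,g[0],.0185,1); print("dia",2*g[1]*np.linalg.norm(p-(-c[1].T@c[2]))/371.6)
# check the stack in the top and scene views
T=cam("top");t=arm.read_camera("top");cv2.imwrite("pics/t9.png",t);h=cv2.cvtColor(t,cv2.COLOR_BGR2HSV)
k=blob((h[...,0]<14)&(h[...,1]>95)&(h[...,2]>30),pix(T,[.43,-.248,.2])); q=poly4(k); print(q.tolist())
for z in(.184,.194): print(*quad(T,q,z,False))
E
```

```text
[0.45835958 0.13140662 0.1879563 ] 0.03149946795140722
((187.0, 240.0), 8.602425575256348, (186.73511904761904, 239.40178571428572), 56.0)
[0.32215026 0.11065375 0.0185    ] [0.32239402 0.11004614 0.0185    ]
dia 0.017446170995107386
[[497.0, 256.0], [502.0, 310.0], [447.0, 312.0], [443.0, 258.0]]
[ 0.43011908 -0.25435588] 0.030232895318095653 [0.08948808 0.09107176 0.08931135 0.09075951]
[ 0.42985633 -0.25072861] 0.03023289531809566 [0.08827374 0.08983593 0.08809941 0.08952792]
```

Run:
```python
from h import *
c,im=load("j1"); h=cv2.cvtColor(im,cv2.COLOR_BGR2HSV); u,v=pix(c,[.458,.228,.02],1).astype(int); print(u,v)
for i in range(3): print(h[v-35:v+36:7,u-35:u+36:7,i])
```

```text
328 117
[[19 17 20 15 20 18 20 21 20 20 19]
 [24 17 21 19 19 20 22 19 20 20 20]
 [17 17 20 19 19 22 16 21 20 19 19]
 [19 18 19 51 49 51 43 26 19 20 21]
 [21 21 20 50 46 50 49 60 20 21 20]
 [22 22 30 46 48 44 44 44 19 21 19]
 [19 18 22 49 51 47 45 41 20 18 19]
 [17 21 20 26 42 47 44 19 19 20 19]
 [21 22 19 17 17 19 17 21 19 20 19]
 [18 22 21 21 21 20 17 20 18 17 19]
 [19 19 19 19 20 20 20 22 19 20 21]]
[[62 64 62 64 60 57 60 63 62 62 65]
 [61 60 63 67 61 57 64 66 64 62 63]
 [66 59 59 55 68 61 52 64 63 63 64]
 [63 61 69 75 63 61 67 59 65 66 63]
 [63 60 59 77 76 69 77 80 62 66 61]
 [65 60 57 80 67 73 78 79 63 60 66]
 [62 64 57 66 63 66 72 72 64 62 66]
 [61 61 62 67 66 60 71 59 62 65 63]
 [64 59 60 66 58 59 63 62 64 65 62]
 [61 64 59 60 67 61 63 60 57 61 57]
 [54 62 64 63 65 56 62 56 61 63 58]]
[[123 124 127 124 124 125 123 217 217 217 217]
 [121 124 122 125 125 121 115 214 215 215 216]
 [120 121 121 125 128 109 107 215 215 215 218]
 [121 122 122  71  77  83  80 108 213 216 214]
 [118 119 122  76  81  81  79 105 217 214 218]
 [117 123  90  67  76  73  72  74 223 216 214]
 [116 116 117  66  69  73  71  74 215 215 214]
 [117 118 120  95  66  68  68 125 217 216 216]
 [116 117 115 119 118 117 122 123 215 217 123]
 [122 115 117 115 121 118 118 119 120 118 121]
 [119 120 119 113 114 119 115 119 118 121 119]]
```

```bash
cat >> h.py <<'E'
def jewel(c,im,near):
    h=cv2.cvtColor(im,cv2.COLOR_BGR2HSV); u,v=pix(c,near,1).astype(int); m=(h[...,0]>34)&(h[...,0]<90)&(h[...,2]<112); w=np.zeros_like(m); w[max(v-50,0):v+50,max(u-50,0):u+50]=1
    k=blob(cv2.medianBlur((m&w).astype(np.uint8),5)>0,(u,v)); (x,y),r=cv2.minEnclosingCircle(k); M=cv2.moments(k); b=cv2.boundingRect(k); return (x,y),r,(M["m10"]/M["m00"],M["m01"]/M["m00"]),b
E
python3 - <<'E'
from h import *
c,im=load("j1"); g=jewel(c,im,[.458,.228,.02]); print(g); p=onz(c,g[0],.0185,1);print(p,onz(c,g[2],.0185,1),"dia",2*g[1]*np.linalg.norm(p+c[1].T@c[2])/371.6)
T=cam("top"); t=cv2.imread("pics/top0.png"); h=cv2.cvtColor(t,cv2.COLOR_BGR2HSV); m=(h[...,0]>40)&(h[...,0]<90)&(h[...,1]>110)&(h[...,2]<140)
k=blob(m,(206,275)); x,r=cv2.minEnclosingCircle(k); print(x,r,tri([ray(c,g[0],1),ray(T,x)]))
go([p[0],p[1],.08])
E
```

```text
((327.696533203125, 115.94508361816406), 19.7248592376709, (327.6048245614035, 115.98377192982456), (308, 97, 40, 39))
[0.45768056 0.2297555  0.0185    ] [0.45759972 0.22971735 0.0185    ] dia 0.03598077006537998
(205.0, 275.0625) 8.566248893737793 (array([0.45723716, 0.2303116 , 0.0115596 ]), [0.5, 0.5])
shift [0.493 0.011 0.54 ] rows 3.5
```

Request:
carry_out(
  motion=[
    {"grip": 80,"x": 0.15,"y": 0.004,"z": 0.05,"turn": 0},
    {"grip": 80,"x": 0.32,"y": 0.01,"z": 0.15,"turn": 0},
    {"grip": 80,"x": 0.45,"y": 0.01,"z": 0.3,"turn": 0},
    {"grip": 80,"x": 0.493,"y": 0.01,"z": 0.45,"turn": 0},
    {"grip": 80,"x": 0.493,"y": 0.01,"z": 0.54,"turn": 0},
  ],
)

```text
clock: 32.8
position: [0.4564, 0.2313, 0.0776]
ee_rot: [0.695, 0.719, -0.001, -0.0]
force: [-0.2, 0.2, 0.2]
opening: 0.0801
grip_force: 0.0
```

Request:
carry_out(
  motion=[
    {"grip": 80,"x": 0,"y": 0,"z": 0,"turn": 0},
    {"grip": 80,"x": 0,"y": 0,"z": 0,"turn": 0},
    {"grip": 80,"x": 0,"y": 0,"z": 0,"turn": 0},
  ],
)

```text
clock: 33.05
position: [0.4583, 0.2304, 0.081]
ee_rot: [0.696, 0.718, 0.001, 0.001]
force: [-0.2, -0.5, 0.4]
opening: 0.0799
grip_force: 0.0
```

Run:
```python
from h import *
c,im=shot("j2"); print(arm.get_obs()["position"],theta())
g=jewel(c,im,[.4577,.2297,.0185]); print(g, pix(c,[.4577,.2297,.0185],1)); c1,i1=load("j1"); g1=jewel(c1,i1,[.4577,.2297,.0185])
print(tri([ray(c1,g1[0],1),ray(c,g[0],1)]),onz(c,g[0],.02,1))
go([.4577,.2297,.011])
```

```text
[0.4584841  0.23057592 0.08136065] 0.03083343804303594
((322.9224853515625, 259.3777160644531), 27.66405487060547, (323.1782893756519, 259.41692743257335), (297, 233, 54, 54)) [323.39748485 259.42268342]
(array([0.45753335, 0.22974962, 0.01858239]), [0.1, 0.1]) [0.45737667 0.23022253 0.02      ]
shift [-0.005 -0.005  0.352] rows 1.7
```

Triangulation from the two wrist views puts the jewel's centre at 18.6 mm high, at (0.4575, 0.2298).

Request:
carry_out(
  motion=[
    {"grip": 80,"x": -0.005,"y": -0.005,"z": 0.1,"turn": 0},
    {"grip": 80,"x": -0.005,"y": -0.005,"z": 0.2,"turn": 0},
    {"grip": 80,"x": -0.005,"y": -0.005,"z": 0.28,"turn": 0},
    {"grip": 80,"x": -0.005,"y": -0.005,"z": 0.33,"turn": 0},
    {"grip": 80,"x": -0.005,"y": -0.005,"z": 0.345,"turn": 0},
  ],
)

```text
clock: 33.52
position: [0.4561, 0.2293, 0.0103]
ee_rot: [0.696, 0.718, -0.0, 0.0]
force: [0.4, 0.6, 0.9]
opening: 0.0805
grip_force: 0.0
```

Request:
carry_out(
  motion=[
    {"grip": 45,"x": 0,"y": 0,"z": 0,"turn": 0},
    {"grip": 45,"x": 0,"y": 0,"z": 0,"turn": 0},
    {"grip": 45,"x": 0,"y": 0,"z": 0,"turn": 0},
    {"grip": 45,"x": 0,"y": 0,"z": 0,"turn": 0},
    {"grip": 32,"x": 0,"y": 0,"z": 0,"turn": 0},
  ],
  squeeze=12,
)

```text
clock: 33.93
position: [0.4565, 0.23, 0.0112]
ee_rot: [0.696, 0.718, 0.001, 0.0]
force: [0.2, 0.1, 0.6]
opening: 0.0495
grip_force: 0.0
```

Request:
carry_out(
  motion=[
    {"grip": 32,"x": 0,"y": 0,"z": 0,"turn": 0},
    {"grip": 32,"x": 0,"y": 0,"z": 0,"turn": 0},
    {"grip": 32,"x": 0,"y": 0,"z": 0,"turn": 0},
    {"grip": 32,"x": 0,"y": 0,"z": 0,"turn": 0},
  ],
)

```text
clock: 34.27
position: [0.4562, 0.2299, 0.0107]
ee_rot: [0.696, 0.718, 0.0, 0.0]
force: [0.0, -0.6, 2.0]
opening: 0.0354
grip_force: 12.0
```

Run:
```python
from h import *
o=arm.get_obs();print(o["position"],theta(),o["opening"],o["grip_force"]); go([.4304,-.249,.26]);go([.4304,-.249,.011])
```

```text
[0.45617897 0.22993419 0.01073353] 0.032414146487962904 0.035444443600992095 12.00016241054982
shift [-2.389 -0.206 -1.247] rows 13.0
shift [-2.389e+00 -2.060e-01 -2.000e-03] rows 11.5
```

Request:
carry_out(
  motion=[
    {"grip": 32,"x": 0,"y": 0,"z": -0.1,"turn": 0},
    {"grip": 32,"x": 0,"y": 0,"z": -0.28,"turn": 0},
    {"grip": 32,"x": 0,"y": 0,"z": -0.46,"turn": 0},
    {"grip": 32,"x": 0,"y": 0,"z": -0.64,"turn": 0},
    {"grip": 32,"x": 0,"y": 0,"z": -0.82,"turn": 0},
  ],
)

```text
clock: 34.68
position: [0.4554, 0.2296, 0.176]
ee_rot: [0.696, 0.718, -0.0, -0.0]
force: [0.0, -0.5, -1.5]
opening: 0.0351
grip_force: 12.0
```

Request:
carry_out(
  motion=[
    {"grip": 32,"x": -0.08,"y": -0.01,"z": -0.15,"turn": 0},
    {"grip": 32,"x": -0.18,"y": -0.02,"z": -0.28,"turn": 0},
    {"grip": 32,"x": -0.3,"y": -0.03,"z": -0.4,"turn": 0},
    {"grip": 32,"x": -0.45,"y": -0.04,"z": -0.5,"turn": 0},
    {"grip": 32,"x": -0.62,"y": -0.05,"z": -0.52,"turn": 0},
  ],
)

```text
clock: 35.1
position: [0.4513, 0.1054, 0.282]
ee_rot: [0.695, 0.719, 0.003, 0.002]
force: [1.4, -1.4, -0.8]
opening: 0.0352
grip_force: 12.0
```

Request:
carry_out(
  motion=[
    {"grip": 32,"x": -0.18,"y": -0.02,"z": 0,"turn": 0},
    {"grip": 32,"x": -0.36,"y": -0.03,"z": 0,"turn": 0},
    {"grip": 32,"x": -0.54,"y": -0.05,"z": 0,"turn": 0},
    {"grip": 32,"x": -0.72,"y": -0.06,"z": 0,"turn": 0},
    {"grip": 32,"x": -0.9,"y": -0.08,"z": 0,"turn": 0},
  ],
)

```text
clock: 35.52
position: [0.4393, -0.0764, 0.2784]
ee_rot: [0.695, 0.719, 0.0, 0.0]
force: [0.9, -0.5, -0.5]
opening: 0.035
grip_force: 12.0
```

Request:
carry_out(
  motion=[
    {"grip": 32,"x": -0.17,"y": -0.02,"z": 0,"turn": 0},
    {"grip": 32,"x": -0.34,"y": -0.03,"z": 0,"turn": 0},
    {"grip": 32,"x": -0.5,"y": -0.045,"z": 0,"turn": 0},
    {"grip": 32,"x": -0.65,"y": -0.06,"z": 0,"turn": 0},
    {"grip": 32,"x": -0.74,"y": -0.065,"z": 0,"turn": 0},
  ],
)

```text
clock: 35.93
position: [0.4309, -0.2259, 0.2781]
ee_rot: [0.696, 0.718, -0.001, -0.0]
force: [0.3, 0.7, -0.3]
opening: 0.0352
grip_force: 12.0
```

Run:
```python
from h import *
o=arm.get_obs();print(o["position"],theta(),o["opening"],o["grip_force"]); go([.4304,-.2487,.2407])
c,im=shot("k1")
h=cv2.cvtColor(im,cv2.COLOR_BGR2HSV); m=(h[...,0]<14)&(h[...,1]>95)&(h[...,2]>25)
k=blob(m,pix(c,[.430,-.21,.19],1)); q=cv2.boundingRect(k); print(q, [np.round(pix(c,[.4305+a,-.249+b,.19],1)).tolist() for a in(-.045,.045) for b in(-.045,.045)])
```

```text
[ 0.43085587 -0.22588122  0.27814317] 0.030186571230379714 0.035189399866021945 12.000505335163325
shift [-0.114 -0.006  0.187] rows 1.1
(260, 218, 129, 59) [[265.0, 328.0], [262.0, 216.0], [378.0, 331.0], [388.0, 219.0]]
```

Request:
carry_out(
  motion=[
    {"grip": 32,"x": -0.1,"y": -0.005,"z": 0,"turn": 0},
    {"grip": 32,"x": -0.1,"y": -0.005,"z": 0,"turn": 0},
    {"grip": 32,"x": -0.1,"y": -0.005,"z": 0,"turn": 0},
    {"grip": 32,"x": -0.1,"y": -0.005,"z": 0,"turn": 0},
    {"grip": 32,"x": -0.1,"y": -0.005,"z": 0,"turn": 0},
  ],
)

```text
clock: 36.4
position: [0.4313, -0.2421, 0.2785]
ee_rot: [0.695, 0.719, 0.0, -0.0]
force: [-0.1, -0.9, -0.8]
opening: 0.0351
grip_force: 12.0
```

Run:
```python
from h import *
print(arm.get_obs()["position"]);go([.4305,-.2488,.2407])
```

```text
[ 0.43125547 -0.24214288  0.27851562]
shift [-0.033 -0.005  0.189] rows 0.9
```

Request:
carry_out(
  motion=[
    {"grip": 32,"x": -0.033,"y": -0.005,"z": 0,"turn": 0},
    {"grip": 32,"x": -0.033,"y": -0.005,"z": 0.05,"turn": 0},
    {"grip": 32,"x": -0.033,"y": -0.005,"z": 0.1,"turn": 0},
    {"grip": 32,"x": -0.033,"y": -0.005,"z": 0.14,"turn": 0},
    {"grip": 32,"x": -0.033,"y": -0.005,"z": 0.165,"turn": 0},
  ],
)

```text
clock: 36.82
position: [0.4298, -0.2492, 0.2436]
ee_rot: [0.696, 0.719, -0.0, -0.001]
force: [-0.7, 0.1, 0.4]
opening: 0.035
grip_force: 12.0
```

Request:
carry_out(
  motion=[
    {"grip": 32,"x": 0,"y": 0,"z": 0,"turn": 0},
    {"grip": 32,"x": 0,"y": 0,"z": 0.006,"turn": 0},
    {"grip": 32,"x": 0,"y": 0,"z": 0.012,"turn": 0},
    {"grip": 32,"x": 0,"y": 0,"z": 0.018,"turn": 0},
    {"grip": 32,"x": 0,"y": 0,"z": 0.018,"turn": 0},
  ],
)

```text
clock: 37.23
position: [0.4306, -0.2499, 0.242]
ee_rot: [0.696, 0.718, 0.0, 0.0]
force: [-0.6, -1.1, -0.6]
opening: 0.0348
grip_force: 12.0
```

Request:
carry_out(
  motion=[
    {"grip": 32,"x": 0,"y": 0,"z": 0,"turn": 0},
    {"grip": 32,"x": 0,"y": 0,"z": 0,"turn": 0},
  ],
)

```text
clock: 37.4
position: [0.4306, -0.2499, 0.2422]
ee_rot: [0.696, 0.718, 0.0, 0.0]
force: [-0.1, 0.5, -1.5]
opening: 0.0351
grip_force: 12.0
```

Request:
carry_out(
  motion=[
    {"grip": 32,"x": 0.004,"y": 0,"z": 0.003,"turn": 0},
    {"grip": 32,"x": 0.004,"y": 0,"z": 0.006,"turn": 0},
    {"grip": 32,"x": 0.004,"y": 0,"z": 0.006,"turn": 0},
    {"grip": 32,"x": 0.004,"y": 0,"z": 0.006,"turn": 0},
  ],
)

```text
clock: 37.73
position: [0.4305, -0.249, 0.2408]
ee_rot: [0.696, 0.718, -0.0, 0.0]
force: [-0.1, -1.3, -1.8]
opening: 0.0352
grip_force: 12.0
```

Request:
carry_out(
  motion=[
    {"grip": 32,"x": 0,"y": 0,"z": 0.002,"turn": 0},
    {"grip": 32,"x": 0,"y": 0,"z": 0.002,"turn": 0},
    {"grip": 32,"x": 0,"y": 0,"z": 0.002,"turn": 0},
  ],
)

```text
clock: 37.98
position: [0.4306, -0.2491, 0.2407]
ee_rot: [0.696, 0.718, 0.0, 0.0]
force: [0.1, -0.3, 2.9]
opening: 0.0353
grip_force: 12.0
```

Contact. Releasing and backing away.

Request:
carry_out(
  motion=[
    {"grip": 60,"x": 0,"y": 0,"z": 0,"turn": 0},
    {"grip": 75,"x": 0,"y": 0,"z": 0,"turn": 0},
    {"grip": 75,"x": 0,"y": 0,"z": 0,"turn": 0},
    {"grip": 75,"x": 0,"y": 0,"z": 0,"turn": 0},
    {"grip": 75,"x": 0,"y": 0,"z": 0,"turn": 0},
  ],
)

```text
clock: 38.4
position: [0.4305, -0.249, 0.2402]
ee_rot: [0.696, 0.718, -0.0, -0.0]
force: [0.1, -0.8, -0.1]
opening: 0.0659
grip_force: 0.0
```

Request:
carry_out(
  motion=[
    {"grip": 75,"x": 0,"y": 0,"z": 0,"turn": 0},
    {"grip": 75,"x": 0,"y": 0,"z": -0.06,"turn": 0},
    {"grip": 75,"x": 0,"y": 0,"z": -0.16,"turn": 0},
    {"grip": 75,"x": 0,"y": 0,"z": -0.28,"turn": 0},
    {"grip": 75,"x": 0,"y": 0,"z": -0.36,"turn": 0},
  ],
)

```text
clock: 38.82
position: [0.4309, -0.2492, 0.3142]
ee_rot: [0.696, 0.718, 0.0, 0.001]
force: [0.7, 0.2, 1.0]
opening: 0.0747
grip_force: 0.0
```

Request:
carry_out(
  motion=[
    {"grip": 75,"x": 0.15,"y": 0,"z": 0,"turn": 0},
    {"grip": 75,"x": 0.35,"y": 0,"z": 0,"turn": 0},
    {"grip": 75,"x": 0.55,"y": 0,"z": 0,"turn": 0},
    {"grip": 75,"x": 0.7,"y": 0,"z": 0,"turn": 0},
    {"grip": 75,"x": 0.7,"y": 0,"z": 0,"turn": 0},
  ],
)

```text
clock: 39.23
position: [0.4253, -0.1048, 0.3127]
ee_rot: [0.694, 0.72, 0.001, -0.001]
force: [0.6, 0.4, -0.3]
opening: 0.0747
grip_force: 0.0
```

Request:
carry_out(
  motion=[
    {"grip": 75,"x": 0,"y": 0,"z": 0,"turn": 0},
    {"grip": 75,"x": 0,"y": 0,"z": 0,"turn": 0},
    {"grip": 75,"x": 0,"y": 0,"z": 0,"turn": 0},
  ],
)

```text
clock: 39.48
position: [0.4261, -0.11, 0.3123]
ee_rot: [0.696, 0.718, -0.0, 0.0]
force: [0.2, -0.3, 0.0]
opening: 0.075
grip_force: 0.0
```

Run:
```python
from h import *
s=arm.read_camera("scene"); S=cam("scene"); u,v=pix(S,[.43,-.248,.16]).astype(int); print(u,v)
for z in(.05,.114,.138,.19,.234,.275): print(z,np.round((pix(S,[.4305,-.249,z])-[u-75,v-95])*3))
a=cv2.convertScaleAbs(cv2.resize(s[v-95:v+95,max(u-75,0):u+75],None,fx=3,fy=3,interpolation=cv2.INTER_CUBIC),alpha=1.6); cv2.imwrite("pics/end.png",a); print(arm.get_obs()["position"],arm.get_obs()["opening"],a.shape)
```

```text
187 236
0.05 [249. 420.]
0.114 [237. 344.]
0.138 [232. 314.]
0.19 [221. 247.]
0.234 [211. 188.]
0.275 [202. 130.]
[ 0.42609846 -0.11011255  0.31222073] 0.07475916901910062 (570, 450, 3)
```

View pics/end.png

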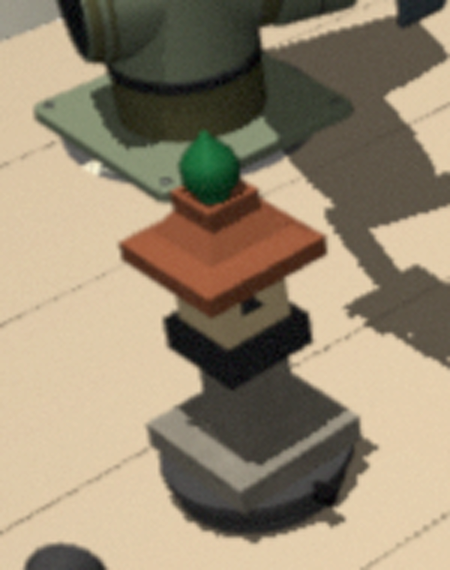

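The final view shows the whole lantern stacked, level and squared up. The jewel's tip is at crop (205,131), against the predicted (202,130).

```bash
python3 -c "
from plant import arm
print(arm.finish_job())"
```

```text
the job is handed in; nothing more can be done
None
```

The lantern is fully stacked on its slab — shaft, platform, fire box, roof and jewel, each released before the next was fetched — and the job was handed in at about 39.5 s; no verdict came back.

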